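# Brush out the roller box, pack it and pin its lid

## Robot

A 6-joint arm with a two-finger parallel gripper is mounted at the origin on the work surface. World frame = base frame: x ahead of the robot, y to its left, z up, the work surface at z = 0. Lengths are in mm, angles in rad, forces in N, time in s.
With the tool pointing down it reaches from about 300 to 775 mm from the base axis. Payload 14.6 kg.
Tool frame: the origin (TCP) lies on the centre line of the jaws, within the pads' length; the fingertips stand 19 mm ahead of it and the grasp point (between the pads) is the TCP (bot.tip_reach is the distance from the TCP to the fingertips, in mm); y points along the fingers, x is the direction in which the jaws open and shut, and the axes are right-handed (so a half turn about y gives the same grasp; the last joint's range is limited). The gripper opens to 85 mm and grips with 20 to 120 N. Pads are 22 mm wide; open, the fingers measure 114 mm over their backs; the gripper's body (76 mm by 85 mm) begins 54 mm behind the grasp point. The pads swing forward as they close: fully open they stand 13 mm farther back than shut.
Start: joints at [1.149, 0.3, 1.521, -0, 1.321, -0.067], TCP at [191.069, 515.735, 250.281] pointing down, gripper open.
Joint ranges: [-3.03, 3.03], [-0.79, 2.21], [0.23, 2.52], [-1.04, 4.18], [0, 3.07], [-2.55, 2.55]. Speed limits (rad/s): [2.22, 2.22, 2.57, 3.14, 3.14, 3.14].

## Interface

Orientations are given as a unit quaternion [w, x, y, z].
In Python, from rig import bot gives the robot as it stands. Calls block until the motion is done:
- bot.move_to(position, orientation): joint-space move of the TCP to a pose.
- bot.servo_line(position, attitude=None, speed=150, until_force=None): straight line of the TCP; attitude=None keeps the orientation; speed is the mean speed in mm/s. With until_force (N) it stops when the force on the tool has changed by that much, and returns True; else False.
- bot.move_joints(angles): joint-space move.
- bot.move_gripper(opening, grip_force=None): finger opening in mm; grip_force is the grip in N (None keeps the last); returns when the fingers have stopped.
- bot.dwell(seconds).
- bot.ik(position, orientation): joint angles nearest the present ones, or None.
- bot.read_state(): the state.
- bot.read_camera(name): name is "scene" or "top"; returns a dict with "image" (480x640x3 uint8, blue, green, red), "depth" (480x640 float32, mm along the optical axis (not along the pixel's ray), 0 where there is no reading), "fovy" (degrees; the focal length in pixels is half the picture's height over the tangent of half this angle, whatever the lens; pixels are square), "cx", "cy" (the principal point, pixels), "eye" and "attitude" of the camera in the world. Camera axes: x right, y down, z forward; pixel columns grow to the right and rows downward; lengths in mm; the calibration is good to about 2 mm. A picture is of the moment at which its call begins.
A pose or a line that the arm cannot do raises bot.MotionError and nothing moves.
- bot.finish_job(): hands the job in, once; it reports no verdict.
The state is a dict: "clock": time; "joint_positions": joint angles; "qvel": joint speeds; "effort": joint torques, N m; "ee_pos": TCP position; "tool_rot": TCP orientation; "ft_force": force on the tool from outside, world axes, zero at the start; "moment": the same for the moment, N m; "grip_width": finger opening in mm.
Only numpy, scipy, OpenCV 4.12 (cv2) and the standard library are available. Lean on these libraries where they do the work, as an engineer would, in place of code of your own. Each camera call takes 0.05 s, during which the arm holds its last target.

## Task

Brush out the teal roller box first: plunge the long brush up and down inside it for three full strokes, each right to the bottom and back up past half-way, and then or later stand the brush back in its blue pot. Then move every hair roller from the tray into the box, and only then set the lid on it, lip inside the walls and its two hinge knuckles between the box's three, and slide the hinge pin through all five knuckles from either end until its tab is up against the box's end knuckle. Leave the other things on the chest where they are.

Things in the scene. Friction and masses are not known exactly. Their poses are not given: they have to be found in the camera images.
- caddy_in (a point): Open teal plastic box for hair rollers, fixed to the top: 132 mm along its own x, 150 mm along its own y, 85 mm high, walls and floor 4 mm thick (inside 124 x 142 mm, 81 mm deep). This point is the centre of its inner floor, 4 mm above the chest top; axes along the box's sides, z up. The lid's hinge is along the wall on its +x side.
- caddy_hinge (a point): Middle of the box's hinge line, 78 mm along the box's +x from its centre, 88 mm above the chest top (3 mm above the rim); y along the hinge. Three grey knuckles on the box (18 mm across, 22 mm long, bored through 11 mm wide) are centred at y = -56, 0, +56 mm on this line, outer faces at y = +-67 mm. Open at both ends.
- lid_handle (a point): Loose lilac lid, 0.22 kg, lying flat, right way up: plate 132 (x) x 150 (y) x 6 mm, on it a teal upright grip 14 mm thick (x), 60 long (y), 36 high. This point: the grip's centre, over the plate's centre, 32 mm above the lid's lowest edge; 109 mm above the chest top when seated. Under the plate a rounded lip, 8 mm deep, drops inside the box's walls with 1.5 mm to spare all round.
- lid_hinge (a point): Middle of the lid's hinge line, 78 mm along the lid's +x from its centre, at mid-height of the plate; y along the hinge. Two lilac knuckles, sized and bored like the box's, are centred at y = -28 and +28 mm. On the seated lid this point coincides with caddy_hinge, axes alike, each lid knuckle between two of the box's with 6 mm gaps.
- pin_tab (a point): Centre of the orange tab of the loose hinge pin. The tab is 14 mm thick (pin's x), 40 mm long (pin's y), 24 mm high (z); the rod leaves its -y face, level with its lower edge: the rod's axis is 8 mm below this point. The pin starts lying flat, tab upright. 45 g.
- pin_neck (a point): Point on the rod's axis where the rod leaves the tab (axes as pin_tab). The rod is 8 mm thick and 150 mm long, running along the pin's -y. Fully home, the tab's face meets the outer face of an end knuckle; the tab may turn about the rod when released.
- pin_tip (a point): Tip of the rod, on its axis, 150 mm along the pin's -y from pin_neck. The last 12 mm taper to 3 mm across.
- brush_grip (a point): Long cleaning brush, 200 mm overall, 60 g, standing upright in its pot, bristle end down. This point is the middle of its red round handle (16 mm thick, 62 mm long), 166 mm above the brush's lower end, on its axis; z along the brush.
- brush_tip (a point): Lower end of the same brush, centre of the bristle end. The stiff cream bristle head is 36 mm across and 57 mm long; a 10 mm stem joins it to the handle.
- pot_in (a point): Blue ceramic pot, fixed, the brush's place: 66 mm across, 75 mm high, mouth 60 mm wide. This point is the centre of its inner floor, 5 mm above the chest top.
- tray: Shallow aluminium tray, fixed, 200 (x) x 240 (y) mm, rim 12 mm high, floor 3 mm thick; origin at the centre of its underside. The hair rollers start standing on end in it.
- roller_a_mid (a point): The pink hair roller, if there is one this time: a closed plastic cylinder 36 mm across, 60 mm long, 35 g. This point is its centre; z along its axis.
- roller_b_mid (a point): The purple hair roller, if there is one this time: a closed plastic cylinder 36 mm across, 60 mm long, 35 g. This point is its centre; z along its axis.
- roller_c_mid (a point): The yellow hair roller, if there is one this time: a closed plastic cylinder 36 mm across, 60 mm long, 35 g. This point is its centre; z along its axis.
- roller_d_mid (a point): The blue hair roller, if there is one this time: a closed plastic cylinder 36 mm across, 60 mm long, 35 g. This point is its centre; z along its axis.
- torch: Bystander, to be left alone. Black battery torch standing on its lens, 48 mm across at the foot, 154 mm high. Origin under its middle.
- hairbrush: Bystander, to be left alone. Wooden hairbrush lying bristles down, 210 mm long (its y), 62 mm wide, 29 mm high; origin under its middle.
- tweezers: Bystander, to be left alone. Stainless steel tweezers lying flat, 105 mm long (x), 6 mm high. Origin under its middle.
- egg_cup: Bystander, to be left alone. Green plastic egg cup, 48 mm across, 56 mm high. Origin under its middle.
- cream_jar: Bystander, to be left alone. Small pink jar with a white cap, 56 mm across, 45 mm high. Origin under its middle.
- comb: Bystander, to be left alone. Black comb lying flat, 170 mm long (x), 35 mm wide, 6 mm high. Origin under its middle.
There are look-alikes about, which are no part of the job. Leave any purple look-alike of the part that bears caddy_in alone.

How it is judged (in metres and radians):
On the way, in this order (a step that is already met when the one before it is completed fails the run):
1. first stroke: the brush's end is inside the box, within 15 mm of its floor (x of brush_tip in the frame of caddy_in between -0.055 and 0.055 m and y of brush_tip in the frame of caddy_in between -0.065 and 0.065 m and z of brush_tip in the frame of caddy_in between -0.01 and 0.015 m), for 0.05 s.
2. the brush is drawn up, its end at least 40 mm above the floor, still over the box (x of brush_tip in the frame of caddy_in between -0.055 and 0.055 m and y of brush_tip in the frame of caddy_in between -0.065 and 0.065 m and z of brush_tip in the frame of caddy_in above 0.04 m), for 0.05 s.
3. second stroke: the brush's end is inside the box, within 15 mm of its floor (all of step 1), for 0.05 s.
4. the brush is drawn up, its end at least 40 mm above the floor, still over the box (all of step 2), for 0.05 s.
5. third stroke: the brush's end is inside the box, within 15 mm of its floor (all of step 3), for 0.05 s.
6. every roller is in the box, below the rim (x of roller_a_mid in the frame of caddy_in between -0.062 and 0.062 m and y of roller_a_mid in the frame of caddy_in between -0.071 and 0.071 m and z of roller_a_mid in the frame of caddy_in between 0 and 0.06 m and x of roller_b_mid in the frame of caddy_in between -0.062 and 0.062 m and y of roller_b_mid in the frame of caddy_in between -0.071 and 0.071 m and z of roller_b_mid in the frame of caddy_in between 0 and 0.06 m and x of roller_c_mid in the frame of caddy_in between -0.062 and 0.062 m and y of roller_c_mid in the frame of caddy_in between -0.071 and 0.071 m and z of roller_c_mid in the frame of caddy_in between 0 and 0.06 m and x of roller_d_mid in the frame of caddy_in between -0.062 and 0.062 m and y of roller_d_mid in the frame of caddy_in between -0.071 and 0.071 m and z of roller_d_mid in the frame of caddy_in between 0 and 0.06 m), for 0.2 s.
7. the lid is seated on the packed box, its hinge line within 4 mm of the box's (all of step 6 and x of lid_hinge in the frame of caddy_hinge between -0.004 and 0.004 m and y of lid_hinge in the frame of caddy_hinge between -0.004 and 0.004 m and z of lid_hinge in the frame of caddy_hinge between -0.004 and 0.004 m and angle between lid_handle's own z axis and vertical below 0.04 rad), for 0.2 s.
8. the pin is through all five knuckles (x of lid_hinge in the frame of caddy_hinge between -0.004 and 0.004 m and y of lid_hinge in the frame of caddy_hinge between -0.004 and 0.004 m and z of lid_hinge in the frame of caddy_hinge between -0.004 and 0.004 m and angle between lid_handle's own z axis and vertical below 0.04 rad and x of pin_tip in the frame of caddy_hinge between -0.006 and 0.006 m and z of pin_tip in the frame of caddy_hinge between -0.006 and 0.006 m and x of pin_neck in the frame of caddy_hinge between -0.006 and 0.006 m and z of pin_neck in the frame of caddy_hinge between -0.006 and 0.006 m and ((y of pin_tip in the frame of caddy_hinge below -0.075 m and y of pin_neck in the frame of caddy_hinge above 0.055 m) or (y of pin_tip in the frame of caddy_hinge above 0.075 m and y of pin_neck in the frame of caddy_hinge below -0.055 m))), for 0.2 s.
At the end, for the whole second after the job is handed in: Rollers in the box, centres under 60 mm from its floor; lid level (0.04 rad), hinge line within 4 mm; pin on that line (6 mm), tip 8 mm or more out of the far knuckle; brush in its pot within 25 mm of the middle; bystanders within 30 mm of their places; all at rest (all of step 6 and all of step 8 and horizontal distance between brush_tip and pot_in below 0.025 m and height (world z) of brush_tip below 0.03 m and angle between brush_tip's own z axis and vertical below 0.45 rad and distance of each of torch, hairbrush, tweezers, egg_cup, cream_jar, comb from where it was at the start of the episode below 0.03 m and linear speed of each of brush, lid, pin below 0.03 m/s); the robot touches nothing.
It fails at once if a bystander is shoved more than 50 mm (distance of any of torch, hairbrush, tweezers, egg_cup, cream_jar, comb from where it was at the start of the episode above 0.05 m).
It fails at once if the torch, egg cup or jar is knocked over (angle between any of torch, egg_cup, cream_jar's own z axis and vertical above 0.7 rad).
Of roller_a, roller_b, roller_c, roller_d only 2 to 4 are there at a start; the rules pass over those that are not, and their reading is None.
At some moment in a run one of roller_a, roller_b, roller_c, roller_d may be knocked a few centimetres aside while the robot is not near it.
It also fails if it takes over 208 s, if anything falls off the work surface, if the arm or the gripper's body presses on something with over 40 N, if the wrist force passes 120 N, or if a joint passes its speed limit or range.

## Working session

There is one attempt and no reset: what is moved stays moved. The work goes in short steps, each a Python script; the robot and the scene stay as the last script left them, time stands still between calls to the robot, and variables do not carry over. Pictures are saved under pics/ and viewed, and the job is handed in when it is done.

```bash
ls; mkdir -p pics; python3 - <<'E'
from rig import bot
import cv2,numpy as np
s=bot.read_state();print(s)
for n in("scene","top"):
    c=bot.read_camera(n);print(n,c["fovy"],c["cx"],c["cy"],c["eye"],c["attitude"])
    cv2.imwrite(f"pics/{n}0.png",c["image"]);np.savez(f"pics/{n}0.npz",**{k:np.array(v) for k,v in c.items()})
E
```

```text
pics
{'clock': 0.0, 'joint_positions': array([ 1.14940888e+00,  3.00468001e-01,  1.52161049e+00,  1.17505973e-05,
        1.32072117e+00, -6.65954311e-02]), 'qvel': array([-3.89255617e-04, -2.15206539e-05, -9.17144630e-04, -1.02647521e-03,
        9.35487798e-04, -8.82965253e-04]), 'effort': array([ 1.77035476e-03, -5.43498909e+01, -3.61783898e+01,  3.37701238e-05,
        4.07943386e-03,  2.55603402e-05]), 'ee_pos': array([190.97234739, 515.53842929, 249.71056815]), 'tool_rot': array([-0.58017081,  0.58060375,  0.40355105, -0.40428661]), 'ft_force': array([-0.44719362,  0.2994157 , -1.03673721]), 'moment': array([ 0.02880459,  0.05383282, -0.00861284]), 'grip_width': 85.43201138720275}
scene 55.22097905342076 317.77953156735333 251.061198967969 [1325.16552489   83.69485699  686.62346395] [-0.32490852  0.58820436  0.65548832 -0.3446522 ]
top 46.71644317603923 314.3595264058249 243.482275926489 [ 210.92505096   28.33436443 1601.26080673] [ 0.06934795 -0.68996061  0.71681341 -0.07296406]
```

View pics/scene0.png

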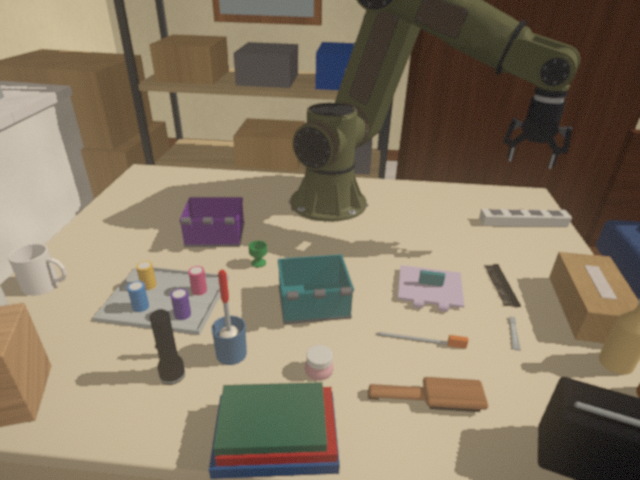

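View pics/top0.png

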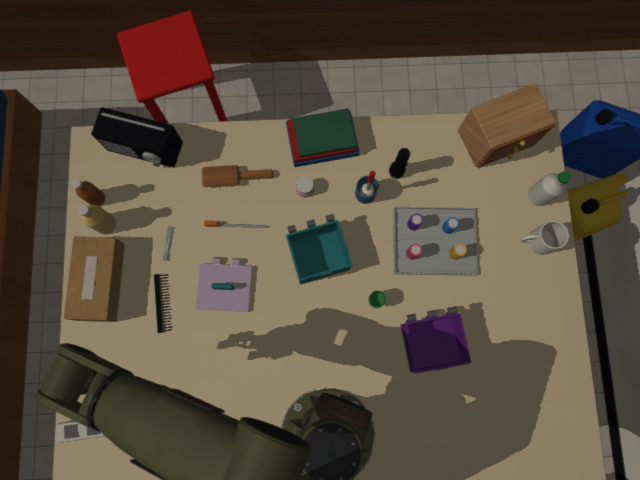

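```bash
cat > h.py <<'E'
import numpy as np,cv2
from scipy.spatial.transform import Rotation as R
def rot(q): q=np.asarray(q);return R.from_quat([q[1],q[2],q[3],q[0]])
def cam(c):
    f=240/np.tan(np.radians(float(c["fovy"]))/2)
    return f,float(c["cx"]),float(c["cy"]),np.asarray(c["eye"]),rot(c["attitude"]).as_matrix()
def cloud(c):
    f,cx,cy,e,M=cam(c);v,u=np.mgrid[0:480,0:640]
    d=np.asarray(c["depth"]).astype(float)
    P=np.stack([(u-cx)/f*d,(v-cy)/f*d,d],-1)@M.T+e
    P[d<=0]=np.nan
    return P
def ray(c,u,v,z):
    f,cx,cy,e,M=cam(c);d=M@np.array([(u-cx)/f,(v-cy)/f,1.0]);return e+d*(z-e[2])/d[2]
def proj(c,p):
    f,cx,cy,e,M=cam(c);q=M.T@(np.asarray(p)-e);return np.array([cx+f*q[0]/q[2],cy+f*q[1]/q[2]])
def hsv(c): return cv2.cvtColor(np.asarray(c["image"]),cv2.COLOR_BGR2HSV)
def snap(name,tag):
    from rig import bot
    c=bot.read_camera(name);cv2.imwrite(f"pics/{name}{tag}.png",c["image"]);np.savez(f"pics/{name}{tag}.npz",**{k:np.array(v) for k,v in c.items()})
    return c
E
python3 - <<'E'
from h import *
for n in("scene","top"):
    c=np.load(f"pics/{n}0.npz");P=cloud(c)
    print(n,[np.round(P[v,u],1).tolist() for u,v in ([(300,260),(450,310),(130,170),(420,400)] if n=="scene" else [(300,300),(270,190),(480,160),(240,240),(200,350),(500,300)])])
    d=c["depth"];print((d<=0).mean())
    im=c["image"]
    cv2.imwrite(f"pics/{n}0crop.png",cv2.resize(im[110:370,150:490] if n=="top" else im[180:420,90:530],None,fx=2.3 if n=="top" else 1.8,fy=2.3 if n=="top" else 1.8,interpolation=cv2.INTER_CUBIC))
E
```

```text
scene [[447.7, -31.0, 76.2], [491.1, 322.8, -3.1], [-166.0, -737.5, -5.5], [764.9, 228.8, 8.5]]
0.0037955729166666667
top [[373.5, 61.5, -0.4], [707.5, 140.7, -2.7], [755.1, -477.9, 62.7], [555.5, 231.4, 5.7], [242.9, 349.4, -2.7], [351.3, -514.0, 1.7]]
0.004104817708333333
```

View pics/top0crop.png

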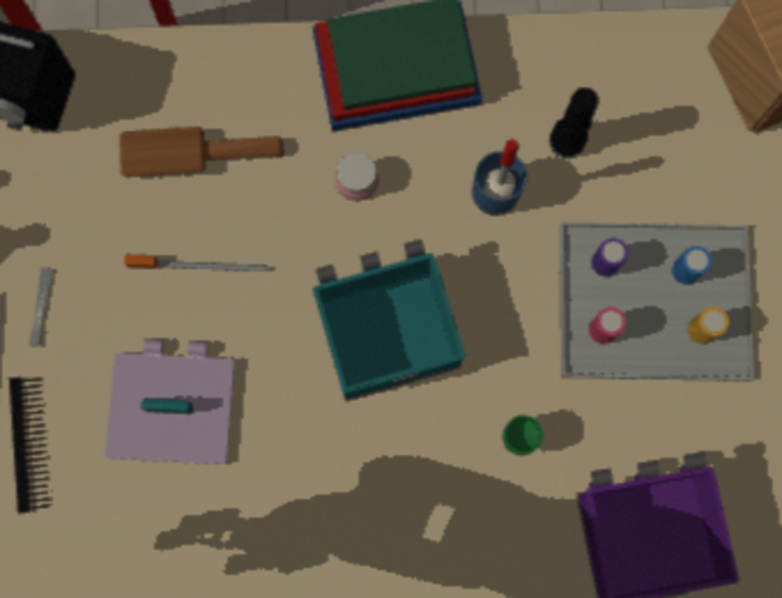

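View pics/scene0crop.png

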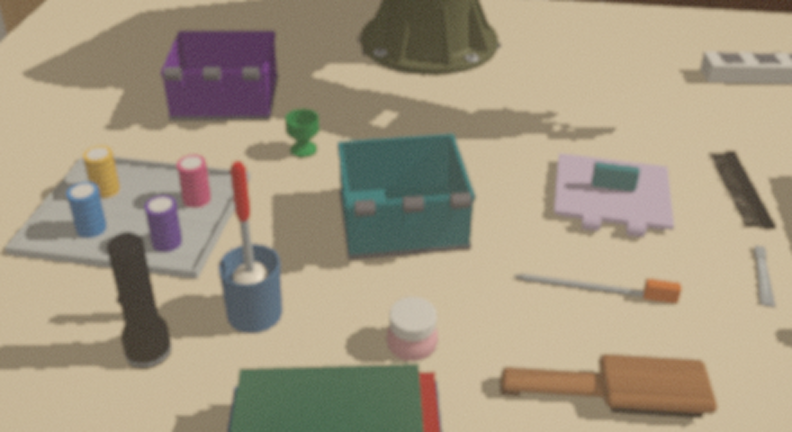

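```bash
python3 - <<'E'
from h import *
for n in("scene","top"):
    c=np.load(f"pics/{n}0.npz");P=cloud(c)
    print(n)
    for v in range(100,480,40):
        r=[]
        for u in range(60,620,70):
            q=P[v-6:v+7,u-6:u+7].reshape(-1,3);m=np.nanmedian(q,0)
            r.append("%5.0f,%5.0f:%5.1f"%tuple(m))
        print(" ".join(r))
c=np.load("pics/top0.npz");H=hsv(c)
for nm,(u,v) in dict(teal=(330,255),tealin=(310,260),lid=(215,290),pin=(210,223),pink=(414,252),purp=(415,221),blue=(452,225),yel=(459,251),redh=(371,178),pot=(366,196),knuck=(313,224),tray=(430,240)).items(): print(nm,H[v,u])
E
```

```text
scene
 -472,-1138:147.8  -720, -984: 91.0 -2262,-1181:-336.1 -2258, -601:-312.0  -116,   21:301.3  -762,  302:132.8  -623,  567:184.1   224,  510:409.8
 -411,-1148: -2.5  -656, -983:-85.0 -1048, -800:-212.6  -713, -323:-63.4    84,   34:240.4  -626,  308: -9.5  -623,  601: 18.1   215,  543:311.0
 -335,-1148:-149.6   -78, -696: -2.2  -112, -458: -2.0  -146, -216: -2.1    65,   39:110.3  -616,  308:-155.4  -622,  635:-156.9  -623,  937:-143.9
 -256,-1148:-298.5   192, -576: -1.9   306, -327: 67.0   135, -163: -1.8   117,   47:  2.2    79,  260: -1.7    73,  472:  1.2    68,  673: 23.5
  416, -656: -1.0   391, -485: -1.6   370, -304: -1.5   348, -124: -1.4   428,   62: 67.5   299,  245: -1.5   275,  432: -1.1   253,  616: -1.0
  566, -573: -1.4   586, -389: 20.4   531, -253:  1.9   508,  -94: -1.4   562,   70: 59.5   479,  231: 11.3   448,  399: -1.4   426,  566: -1.1
  688, -500: -1.3   672, -358: -1.5   654, -215: -1.2   637,  -70: -1.2   620,   76: -1.4   605,  223: -0.3   585,  372: -1.2   567,  522: -1.3
  788, -442: -1.3   772, -312: -1.1   757, -182: -1.3   743,  -47: -0.7   727,
[... 1331 characters left out ...]
 -232: 12.5   240, -446:  1.2   233, -644:  1.5
  187,  512:511.4   182,  370:545.4   160,  348:  0.8   153,  153:  0.4   146,  -43:  0.6   138, -239:  0.9   130, -434:  1.4   123, -631:  1.0
   65,  731:  1.2   116,  353:588.9   115,  223:626.0    54,  147:  2.9    70,  -26:292.6    31, -231:  1.2    23, -424:  1.6    16, -618:  1.2
  -37,  728:  0.4   -36,  537:  4.5    55,  219:646.9    58,  102:691.0   -13,  -21:307.8   -73, -224:  1.5   -81, -413:  1.5   -88, -605:  1.5
teal [ 89 156  80]
tealin [ 91 156  49]
lid [158  32 126]
pin [ 11 205 137]
pink [ 21  31 142]
purp [ 23  31 141]
blue [ 23  31 141]
yel [ 21  31 142]
redh [  1 222  85]
pot [99 35 73]
knuck [10 13 58]
tray [ 30  16 114]
```

```bash
cat > meas.py <<'E'
from h import *
def rect(c,mask,z):
    cs,_=cv2.findContours(mask.astype(np.uint8),cv2.RETR_EXTERNAL,cv2.CHAIN_APPROX_NONE)
    k=max(cs,key=cv2.contourArea)
    pts=np.array([ray(c,u,v,z)[:2] for u,v in k[:,0]])
    return pts
def rng(H,lo,hi): return cv2.inRange(H,np.array(lo),np.array(hi))>0
E
python3 - <<'E'
from meas import *
for n in("top","scene"):
    c=np.load(f"pics/{n}0.npz");P=cloud(c);H=hsv(c)
    teal=rng(H,(82,90,25),(97,255,255))
    Z=P[...,2]
    reg=(abs(P[...,0]-480)<130)&(abs(P[...,1]-20)<130)
    m=teal&reg&(Z>72)&(Z<100)
    pts=rect(c,m,85);print(n,"rim",m.sum(),cv2.minAreaRect(pts.astype(np.float32)),)
    ys,xs=np.nonzero(m);print(np.median(Z[m]))
    b=cv2.boxPoints(cv2.minAreaRect(pts.astype(np.float32)));print(b.round(1).tolist())
    # outline
    m=teal&reg
    pts=rect(c,m,85);print(" all",cv2.minAreaRect(pts.astype(np.float32)))
    lid=rng(H,(135,12,60),(175,90,255))
    nl,lab,st,ce=cv2.connectedComponentsWithStats(lid.astype(np.uint8))
    for i in range(1,nl):
        if st[i,4]>60: print(" lilac",st[i].tolist(),ce[i].round(1))
    for nm,lo,hi in (("orange",(5,150,60),(14,255,255)),("red",(0,180,50),(4,255,255)),("yellow",(15,120,80),(28,255,255)),("pinkish",(160,90,60),(179,255,255)),("blue",(98,100,40),(112,255,255)),("purple",(118,80,30),(145,255,255)),("green",(50,100,30),(80,255,255))):
        mm=rng(H,lo,hi);nl,lab,st,ce=cv2.connectedComponentsWithStats(mm.astype(np.uint8))
        for i in range(1,nl):
            if st[i,4]>30:
                q=P[lab==i];print(" ",nm,st[i].tolist(),ce[i].round(1),np.nanmedian(q,0).round(0))
E
```

```text
top rim 480 ((503.393310546875, 3.3209228515625), (139.23956298828125, 152.2364044189453), 14.258867263793945)
84.48096841538279
[[417.20001220703125, 59.900001525878906], [454.70001220703125, -87.5999984741211], [589.5999755859375, -53.29999923706055], [552.0999755859375, 94.19999694824219]]
 all ((500.5425109863281, 2.6121749877929688), (145.2335205078125, 152.2196807861328), 14.192098617553711)
 lilac [196, 258, 56, 54, 2314] [223.9 286.2]
  orange [2, 106, 9, 84, 238] [  6.5 147.3] [1050. 1190. -439.]
  orange [478, 125, 76, 42, 163] [513.5 142.1] [ 774. -544.  155.]
  orange [203, 166, 69, 20, 853] [229.1 175.3] [749. 267.  28.]
  orange [76, 189, 12, 11, 77] [ 81.9 193.7] [684. 659. 103.]
  orange [0, 198, 4, 32, 45] [  1.3 212.3] [ 799. 1191. -439.]
  orange [204, 221, 14, 5, 68] [210.5 223. ] [606. 314.  23.]
  red [117, 10, 109, 113, 6336] [166.5  59.2] [1331.  544. -305.]
  red [288, 120, 67, 42, 352] [308.6 146.4] [806.  55.  45.]
  red [368, 171, 7, 11, 45] [371.  176.1] [ 677. -142.  192.]
  yellow [459, 84, 97, 83, 3875] [504.1 120.7] [ 839. -522.  160.]
  yellow [82, 2
[... 2223 characters left out ...]
07, 118, 18, 21, 91] [616.5 128.9] [-621. 1132.   91.]
  orange [450, 336, 17, 6, 56] [458.  338.5] [611. 318.  23.]
  yellow [137, 265, 19, 24, 252] [147.4 276.7] [ 508. -381.   40.]
  pinkish [189, 270, 17, 24, 284] [198.  282.8] [ 514. -259.   37.]
  pinkish [216, 462, 97, 4, 111] [264.5 463.4] [928. -24.  28.]
  blue [316, 43, 37, 46, 1257] [331.7  64.2] [-711.  -50.  283.]
  blue [140, 287, 8, 21, 49] [143.6 297.9] [ 577. -361.   33.]
  blue [210, 464, 118, 13, 810] [264.5 469.5] [932. -23.  20.]
  purple [179, 295, 11, 22, 116] [184.9 306. ] [ 596. -261.   38.]
  green [250, 242, 6, 9, 32] [252.2 246.5] [ 352. -167.   44.]
  green [254, 259, 11, 7, 40] [259.8 262.6] [ 372. -145.    6.]
```

```bash
cat > ov.py <<'E'
from meas import *
def frame(x,y,z,yaw):
    c,s=np.cos(yaw),np.sin(yaw)
    return lambda p: np.array([x+c*p[0]-s*p[1],y+s*p[0]+c*p[1],z+p[2]])
def draw(c,polys,box,k,out):
    u0,v0,u1,v1=box
    im=cv2.resize(np.asarray(c["image"])[v0:v1,u0:u1],None,fx=k,fy=k,interpolation=cv2.INTER_CUBIC)
    for P,col in polys:
        q=np.array([(proj(c,p)-[u0,v0]+.5)*k for p in P])
        cv2.polylines(im,[np.round(q*8).astype(np.int32)],True,col,1,cv2.LINE_AA,3)
    cv2.imwrite(out,im)
def boxpolys(x,y,yaw):
    F=frame(x,y,0,yaw);o=[]
    for a,b in((66,75),(62,71)): o.append(([F(p) for p in((a,b,85),(a,-b,85),(-a,-b,85),(-a,b,85))],(255,255,255)))
    for yc in(-56,0,56): o.append(([F(p) for p in((69,yc-11,97),(87,yc-11,97),(87,yc+11,97),(69,yc+11,97))],(0,0,255)))
    for yc in(-56,0,56): o.append(([F(p) for p in((87,yc-11,79),(87,yc+11,79),(87,yc+11,97),(87,yc-11,97))],(0,255,255)))
    return o
E
python3 - <<'E'
from ov import *
bp=boxpolys(505.9,4.0,np.radians(14.26))
draw(np.load("pics/top0.npz"),bp,(275,205,365,295),6,"pics/ovt.png")
draw(np.load("pics/scene0.npz"),bp,(265,245,365,325),6,"pics/ovs.png")
a=cv2.imread("pics/ovt.png");b=cv2.imread("pics/ovs.png")
E
```

```text
(no output)
```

View pics/ovt.png

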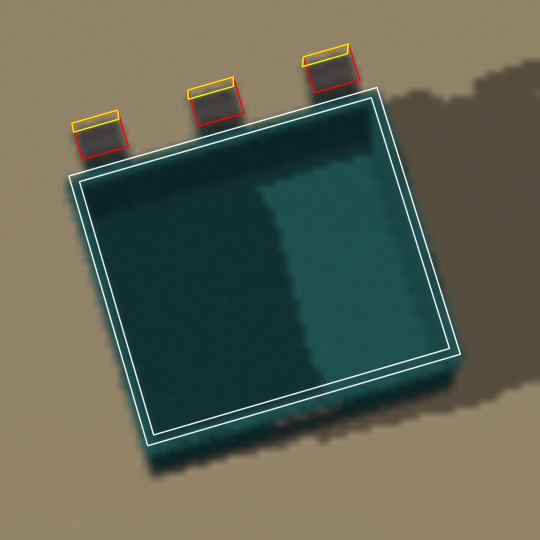

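View pics/ovs.png

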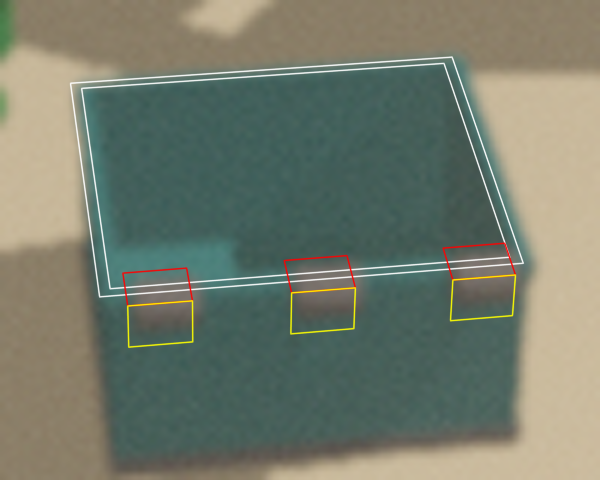

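```bash
cat > rollers.py <<'E'
from meas import *
def rollers(c):
    P=cloud(c);Z=P[...,2]
    m=(P[...,0]>380)&(P[...,0]<680)&(P[...,1]<-195)&(P[...,1]>-460)&(Z>52)&(Z<75)
    nl,lab,st,ce=cv2.connectedComponentsWithStats(m.astype(np.uint8))
    o=[]
    for i in range(1,nl):
        if st[i,4]>60:
            u,v=ce[i];o.append((ray(c,u,v,63)[:2].round(1).tolist(),st[i].tolist(),float(np.median(Z[lab==i]))))
    return o
E
python3 - <<'E'
from rollers import *
c=np.load("pics/top0.npz")
for r in rollers(c):print(r)
P=cloud(c);Z=P[...,2];H=hsv(c)
# per colour check in scene cam
s=np.load("pics/scene0.npz");Ps=cloud(s);Hs=hsv(s)
for nm,(u,v) in dict(y=(147.4,277),p=(198,283),b=(137,298),pu=(181,306)).items(): print(nm,ray(s,u,v,33).round(1))
# brush top: red in top view, points z>185
m=(Z>150)&(P[...,0]>600)&(P[...,0]<760)&(P[...,1]<-100)&(P[...,1]>-190);v,u=np.nonzero(m);print("brush hi",m.sum(),u.mean(),v.mean(),np.nanmedian(P[m],0),Z[m].max())
# pot rim
m=(Z>62)&(Z<90)&(P[...,0]>600)&(P[...,0]<740)&(P[...,1]<-90)&(P[...,1]>-190);v,u=np.nonzero(m);
pts=np.stack([u,v],1).astype(np.float32);(cc,r)=cv2.minEnclosingCircle(pts);print("pot",m.sum(),cc,r,ray(c,*cc,75))
for nm,z,lo,hi,(x0,x1,y0,y1) in (("lidtop",14,8,24,(380,560,180,380)),("grip",50,30,62,(380,560,180,380)),("tab",24,14,40,(580,640,290,340)),("rod",8,3,40,(580,640,170,300))):
    m=(Z>lo)&(Z<hi)&(P[...,0]>x0)&(P[...,0]<x1)&(P[...,1]<y1)&(P[...,1]>y0);v,u=np.nonzero(m);print(nm,m.sum(),np.median(Z[m]),ray(c,u.mean(),v.mean(),z).round(1))
E
```

```text
([583.5, -278.2], [410, 213, 13, 14, 135], 64.2341991935632)
([569.4, -380.1], [446, 217, 14, 13, 140], 64.49906574717284)
([491.7, -393.8], [453, 243, 14, 14, 142], 64.17577459141103)
([496.2, -268.7], [409, 244, 13, 13, 136], 63.50519957067797)
y [ 500.7 -385.6   33. ]
p [ 508.5 -261.3   33. ]
b [ 577.7 -377.    33. ]
pu [ 592.2 -272.1   33. ]
brush hi 62 371.51612903225805 175.90322580645162 [ 676.59050403 -143.53893526  191.80117618] 211.0185211653611
pot 173 (367.0, 187.0) 11.70479965209961 [ 681.86017322 -142.47076905   75.        ]
lidtop 1844 14.77059585057782 [437.5 278.5  14. ]
grip 121 49.97161124732929 [416.3 278.1  50. ]
tab 70 22.612379374984016 [605.5 314.1  24. ]
rod 331 5.597359670861806 [607.2 233.8   8. ]
```

```bash
python3 - <<'E'
from ov import *
c=np.load("pics/top0.npz");H=hsv(c);s=np.load("pics/scene0.npz");Hs=hsv(s)
for n,c,H,r in(("top",c,H,(190,250,265,320)),("scene",s,Hs,(390,260,470,315))):
    u0,v0,u1,v1=r
    lid=rng(H,(130,12,60),(178,90,255))|rng(H,(82,90,25),(97,255,255));m=np.zeros_like(lid);m[v0:v1,u0:u1]=lid[v0:v1,u0:u1]
    m=cv2.morphologyEx(m.astype(np.uint8),cv2.MORPH_CLOSE,np.ones((3,3)))
    mo=cv2.morphologyEx(m,cv2.MORPH_OPEN,np.ones((13,13)))
    pts=rect(c,mo,14);R_=cv2.minAreaRect(pts.astype(np.float32));print(n,"lid",R_,cv2.boxPoints(R_).round(1).tolist())
    g=rng(H,(82,90,25),(97,255,255));mm=np.zeros_like(g);mm[v0:v1,u0:u1]=g[v0:v1,u0:u1]
    pts=rect(c,mm,50);print(" grip",cv2.minAreaRect(pts.astype(np.float32)))
# pin: depth-free, colour based
top=np.load("pics/top0.npz");H=hsv(top)
orr=rng(H,(4,150,60),(14,255,255));m=np.zeros_like(orr);m[217:230,200:222]=orr[217:230,200:222]
v,u=np.nonzero(m);print("tab",ray(top,u.mean(),v.mean(),24),m.sum());pts=rect(top,m,24);print(cv2.minAreaRect(pts.astype(np.float32)))
g=cv2.cvtColor(top["image"],cv2.COLOR_BGR2GRAY).astype(float)
L=[]
for u in range(224,268,3):
    col=np.abs(g[215:236,u]-np.median(g[215:236,u]));col=np.where(col>8,col,0)
    if col.sum(): L.append(ray(top,u,215+(np.arange(21)*col).sum()/col.sum(),6)[:2])
L=np.array(L);print(L.round(1).tolist());print(np.polyfit(L[:,1],L[:,0],1))
draw(top,[],(195,205,275,320),7,"pics/z1.png")
draw(s,[],(370,255,500,355),6,"pics/z2.png")
E
```

```text
top lid ((418.07916259765625, 278.9708251953125), (149.7082977294922, 131.51780700683594), 85.03787231445312) [[346.1000061035156, 210.10000610351562], [477.1000061035156, 198.6999969482422], [490.1000061035156, 347.8999938964844], [359.0, 359.20001220703125]]
 grip ((415.9883117675781, 277.7645263671875), (56.45608139038086, 11.27478313446045), 87.81444549560547)
scene lid ((426.93402099609375, 280.906982421875), (146.99147033691406, 137.33929443359375), 84.63676452636719) [[351.70001220703125, 214.1999969482422], [488.3999938964844, 201.3000030517578], [502.20001220703125, 347.70001220703125], [365.3999938964844, 360.5]]Traceback (most recent call last):
  File "<stdin>", line 10, in <module>
  File "meas.py", line 4, in rect
    k=max(cs,key=cv2.contourArea)
ValueError: max() iterable argument is empty
```

```bash
python3 - <<'E'
from ov import *
s=np.load("pics/scene0.npz")
top=np.load("pics/top0.npz");H=hsv(top)
orr=rng(H,(4,150,60),(14,255,255));m=np.zeros_like(orr);m[217:230,200:222]=orr[217:230,200:222]
v,u=np.nonzero(m);print("tab",ray(top,u.mean(),v.mean(),24),m.sum());pts=rect(top,m,24);print(cv2.minAreaRect(pts.astype(np.float32)))
g=top["image"].astype(float)
L=[]
for u in range(224,268,3):
    w=g[215:236,u];col=np.abs(w-np.median(w,0)).sum(1);col=np.where(col>20,col,0)
    if col.sum(): L.append(ray(top,u,215+(np.arange(21)*col).sum()/col.sum(),6)[:2])
L=np.array(L);print(L.round(1).tolist());print(np.polyfit(L[:,1],L[:,0],1))
F=frame(418,279,0,np.radians(-5));pl=[([F(p) for p in((66,75,14),(66,-75,14),(-66,-75,14),(-66,75,14))],(255,255,255)),([F(p) for p in((7,30,50),(7,-30,50),(-7,-30,50),(-7,30,50))],(0,0,255)),([F(p) for p in((7,30,14),(7,-30,14),(-7,-30,14),(-7,30,14))],(0,255,255))]
draw(top,pl,(195,205,275,320),5,"pics/z1.png")
draw(s,pl,(370,255,500,355),6,"pics/z2.png")
E
```

```text
tab [605.5598626  314.52354141  24.        ] 68
((605.5648803710938, 314.53729248046875), (38.373374938964844, 12.005013465881348), 87.82322692871094)
[[608.4, 278.0], [603.5, 269.2], [601.5, 260.3], [601.0, 251.5], [601.9, 242.6], [601.3, 233.8], [599.7, 225.0], [599.1, 216.1], [597.4, 207.3], [597.8, 198.5], [596.0, 189.7], [595.5, 180.8], [595.9, 172.0], [595.4, 163.1], [594.2, 154.3]]
[9.09365911e-02 5.79594250e+02]
```

View pics/z1.png

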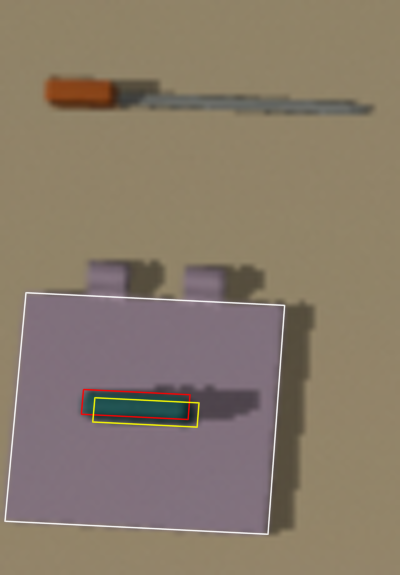

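View pics/z2.png

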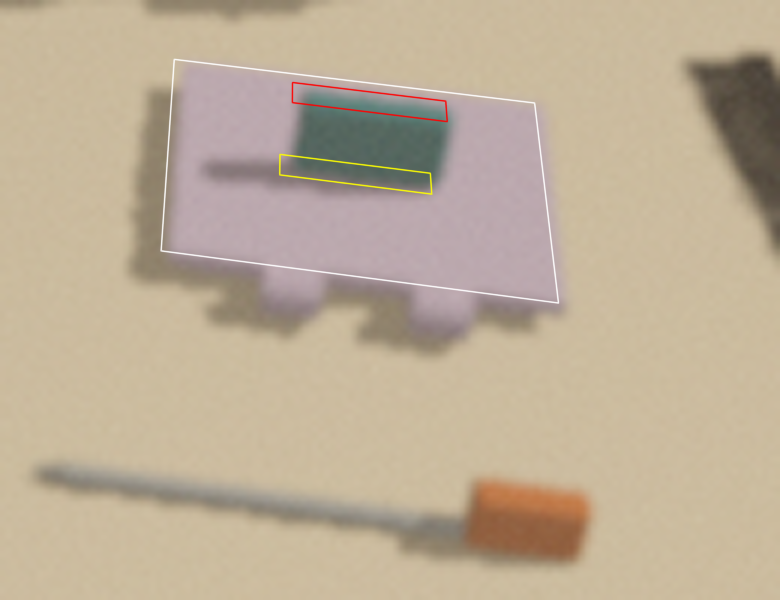

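```bash
python3 - <<'E'
from ov import *
s=np.load("pics/scene0.npz");t=np.load("pics/top0.npz")
a=ray(s,370+470/6,255+531/6,4);b=ray(s,370+42/6,255+474/6,4);print("pin rod scene",a,b,np.linalg.norm(a-b),"yaw",np.degrees(np.arctan2(-(a-b)[0],(a-b)[1])))
draw(t,[],(340,145,420,215),7,"pics/z3.png");draw(s,[],(195,255,265,370),5,"pics/z4.png")
for nm,u,v in(("torch foot",397,172),): print(nm,ray(t,u,v,0))
H=hsv(s);m=rng(H,(0,170,50),(6,255,255));mm=np.zeros_like(m);mm[260:320,210:240]=m[260:320,210:240];v,u=np.nonzero(mm);P=cloud(s);print("red scene",u.min(),u.max(),v.min(),v.max());
for vv in range(v.min(),v.max()+1,5): print(vv,u[v==vv].mean(),np.nanmedian(P[vv][mm[vv]],0).round(0))
from rig import bot
def q(a):
    c,s=np.cos(a),np.sin(a);M=np.array([[c,0,-s],[s,0,c],[0,-1,0]]);k=R.from_matrix(M).as_quat();return np.array([k[3],k[0],k[1],k[2]])
print(rot(bot.read_state()["tool_rot"]).as_matrix().round(2))
for a in(0,90,180,-90): print(a,bot.ik([677,-143,300],q(np.radians(a))))
E
```

```text
pin rod scene [608.80897004 301.54467407   4.        ] [598.03240845 153.52951881   4.        ] 148.40694211049475 yaw -4.164194810058024
torch foot [ 748.73282924 -244.14622445    0.        ]
red scene 221 226 272 297
272 222.0 [ 686. -139.  204.]
277 nan [nan nan nan]
282 nan [nan nan nan]
287 nan [nan nan nan]
292 nan [nan nan nan]
297 226.0 [ 688. -136.  149.]
[[ 0.35 -0.   -0.94]
 [ 0.94 -0.    0.35]
 [-0.   -1.    0.  ]]
0 [-2.61085738e-01  6.11792998e-01  9.62933461e-01 -4.44089210e-16
  1.56686620e+00 -2.61085738e-01]
90 [-2.61085738e-01  6.11792998e-01  9.62933461e-01 -4.44089210e-16
  1.56686620e+00 -1.83188207e+00]
180 None
-90 [-2.61085738e-01  6.11792998e-01  9.62933461e-01 -4.44089210e-16
  1.56686620e+00  1.30971059e+00]<stdin>:7: RuntimeWarning: Mean of empty slice.
  ret = ret.dtype.type(ret / rcount)
  return np.nanmean(a, axis, out=out, keepdims=keepdims)
```

View pics/z3.png

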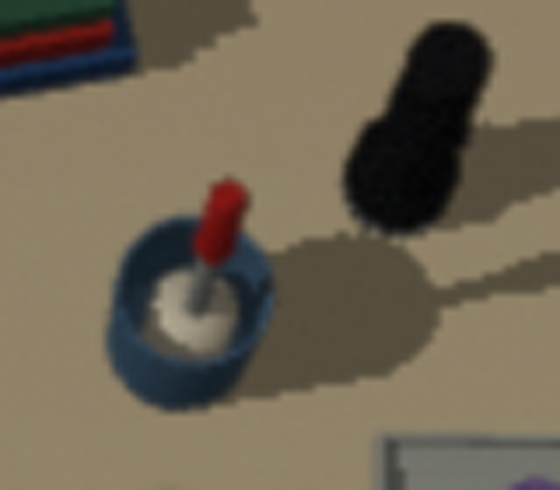

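View pics/z4.png

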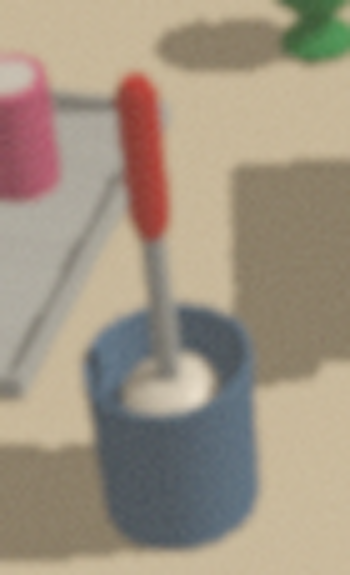

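```bash
cat >> h.py <<'E'
def q(deg):
    a=np.radians(deg);c,s=np.cos(a),np.sin(a);M=np.array([[c,0,-s],[s,0,c],[0,-1,0]]);k=R.from_matrix(M).as_quat();return np.array([k[3],k[0],k[1],k[2]])
E
python3 - <<'E'
from h import *
s=np.load("pics/scene0.npz");t=np.load("pics/top0.npz")
print(ray(t,371.6,176.6,171),ray(s,224,286,171))
print(ray(t,372.6,172.5,203),ray(t,370.4,181.5,135),ray(s,222.3,270.5,203),ray(s,226.3,302,135))
from rig import bot
for p in([680,-140,300],[680,-140,190],[506,4,290],[506,4,170]): print(bot.ik(p,q(0)),bot.ik(p,q(14.3)))
E
```

```text
[ 680.92635552 -145.78221965  171.        ] [ 683.80667216 -139.22137679  171.        ]
[ 681.60917574 -145.18908038  203.        ] [ 678.77020592 -146.02659273  135.        ] [ 680.17273704 -140.29412661  203.        ] [ 685.54222532 -137.78198628  135.        ]
[-2.55787501e-01  6.18093986e-01  9.53185925e-01 -4.44089210e-16
  1.57031274e+00 -2.55787501e-01] [-2.55787501e-01  6.18093986e-01  9.53185925e-01 -4.44089210e-16
  1.57031274e+00 -5.05369584e-01]
[-2.55787501e-01  6.75259285e-01  1.11304892e+00 -4.44089210e-16
  1.35328445e+00 -2.55787501e-01] [-2.55787501e-01  6.75259285e-01  1.11304892e+00 -4.44089210e-16
  1.35328445e+00 -5.05369584e-01]
[-6.44879978e-02  1.71955859e-01  1.58575088e+00 -4.44089210e-16
  1.38388591e+00 -6.44879978e-02] [-6.44879978e-02  1.71955859e-01  1.58575088e+00 -4.44089210e-16
  1.38388591e+00 -3.14070081e-01]
[-6.44879978e-02  2.86823927e-01  1.73603750e+00 -4.44089210e-16
  1.11873123e+00 -6.44879978e-02] [-6.44879978e-02  2.86823927e-01  1.73603750e+00 -4.44089210e-16
  1.11873123e+00 -3.14070081e-01]
```

```bash
python3 - <<'E'
from h import *
from rig import bot
bot.move_to([682,-142,290],q(-90))
bot.move_gripper(50,40)
print(bot.servo_line([682,-142,171],speed=120,until_force=8))
print(bot.move_gripper(5,40))
s=bot.read_state();print(s["clock"],s["ee_pos"],s["grip_width"],s["ft_force"])
bot.servo_line([682,-142,290],speed=120)
snap("scene",1);snap("top",1);print(bot.read_state()["clock"],bot.read_state()["ee_pos"])
E
```

```text
False
False
4.975 [ 682.16541355 -142.10848403  171.53395154] 15.09808853039101 [ 0.26571348 -0.22892584  3.63956016]
6.2167 [ 681.87572129 -141.95348287  289.06704623]
```

View pics/scene1.png

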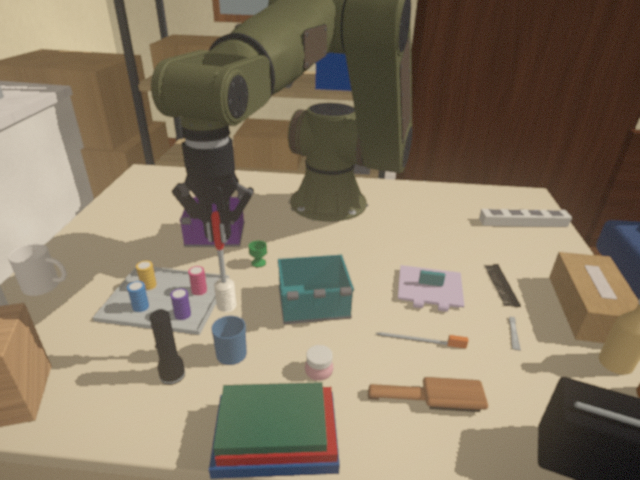

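View pics/top1.png

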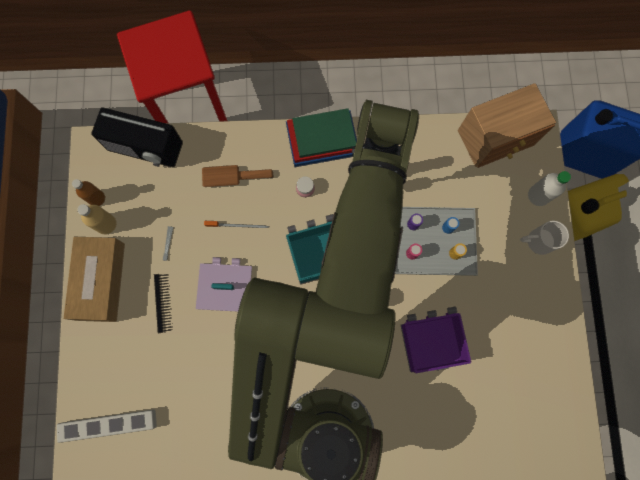

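```bash
python3 - <<'E'
from h import *
from rig import bot
bot.servo_line([506,4,280],q(-90),speed=250)
snap("scene",2)
for i in range(3):
    bot.servo_line([506,4,178],speed=100,until_force=15)
    s=bot.read_state();print(s["ee_pos"],s["ft_force"])
    bot.dwell(0.15)
    if i==2: snap("scene",3)
    bot.servo_line([506,4,235 if i<2 else 290],speed=120);bot.dwell(.15)
print(bot.read_state()["clock"])
s=np.load("pics/scene1.npz")
def handle(c,box):
    H=hsv(c);m=rng(H,(0,170,40),(6,255,255)) if 0 else cv2.inRange(H,np.array((0,170,40)),np.array((6,255,255)))
    z=np.zeros_like(m);u0,v0,u1,v1=box;z[v0:v1,u0:u1]=m[v0:v1,u0:u1];v,u=np.nonzero(z);return u.mean(),v.mean(),v.min(),v.max()
print(handle(s,(200,190,240,260)),proj(s,[681.9+3,-142,290]))
E
```

```text
[506.28335913   3.97359006 178.61022223] [-0.84084473  0.02850777 -0.77563134]
[506.25164576   3.98950107 178.46325699] [-0.11885019  0.28261722 -1.01247889]
[506.24406771   3.96697047 178.43666033] [ 0.52701688 -0.04080598 -1.29228498]
13.2167
(np.float64(215.52380952380952), np.float64(221.04761904761904), np.int64(214), np.int64(236)) [215.62931733 229.85878922]
```

View pics/scene3.png

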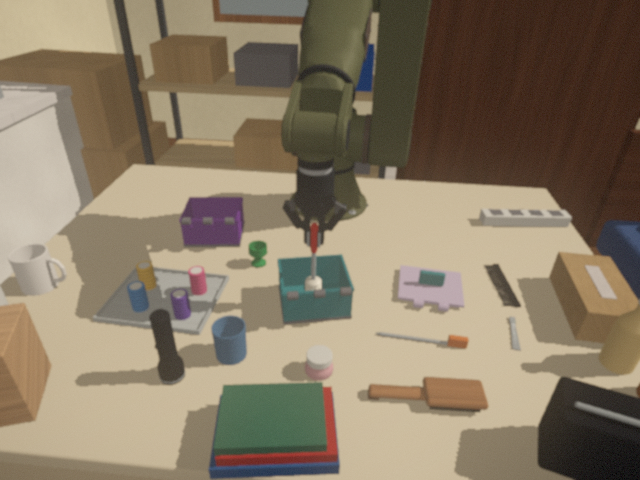

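```bash
python3 - <<'E'
from ov import *
for n,x,y,z in((1,682,-142,289.07),(2,506,4,280)):
    s=np.load(f"pics/scene{n}.npz")
    F=frame(x,y,z-166.5,0);r=18;P=[]
    ring=lambda r,zz:[F((r*np.cos(a),r*np.sin(a),zz)) for a in np.linspace(0,6.28,24)]
    pl=[(ring(18,0),(255,0,0)),(ring(18,57),(0,255,0)),(ring(8,135),(255,255,255)),(ring(8,197),(255,255,255))]
    u,v=proj(s,[x,y,z-70]).astype(int)
    draw(s,pl,(u-40,v-65,u+40,v+65),6 if n==1 else 6,f"pics/b{n}.png")
E
```

```text
(no output)
```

View pics/b1.png

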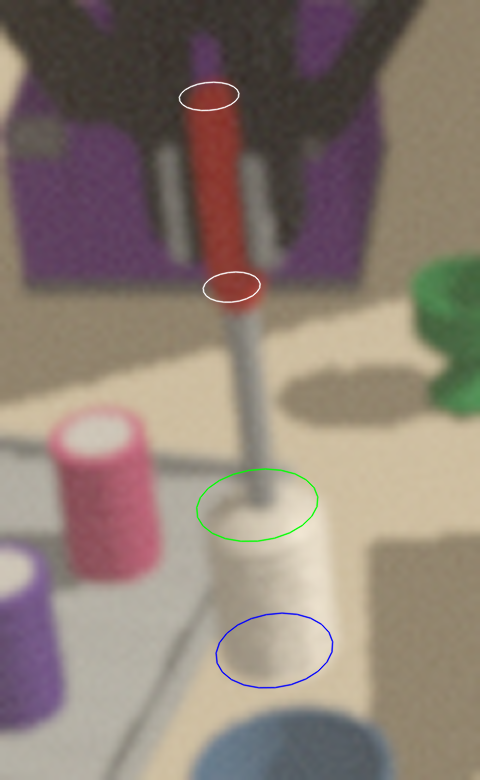

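View pics/b2.png

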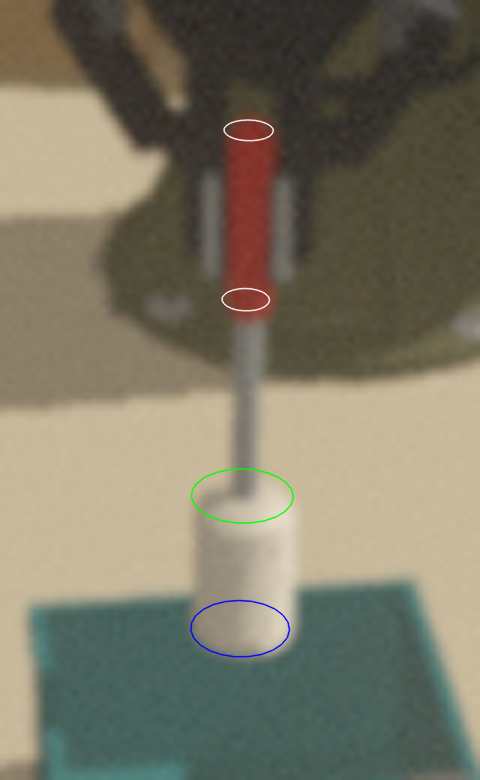

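```bash
python3 - <<'E'
from h import *
from rig import bot
bot.servo_line([682,-142,292],speed=250)
print(bot.servo_line([682,-142,172],speed=120,until_force=10))
s=bot.read_state();print(s["ee_pos"],s["ft_force"])
bot.move_gripper(45)
bot.servo_line([682,-142,290],speed=200)
bot.move_to([420,-50,330],q(-76))
snap("scene",4);c=snap("top",4);print(bot.read_state()["clock"])
from rollers import rollers
for r in rollers(c):print(r)
E
```

```text
True
[ 681.5002116  -141.75709495  171.51638373] [-2.03932704 -0.30075854  4.61237225]
17.6
([583.4, -277.9], [410, 213, 13, 14, 138], 64.37605525859988)
([569.5, -380.1], [446, 217, 14, 13, 139], 64.38578746793519)
([492.2, -394.2], [453, 243, 14, 14, 139], 64.32550784668842)
([496.1, -268.7], [409, 244, 13, 13, 138], 63.636282916725236)
```

View pics/scene4.png

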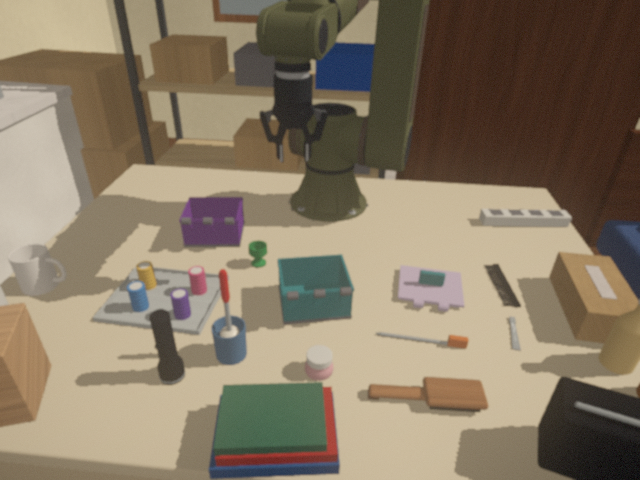

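View pics/top4.png

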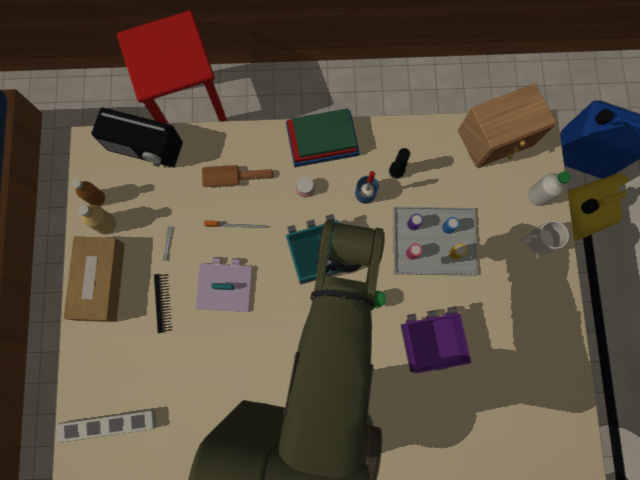

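```bash
cat > pick.py <<'E'
from ov import *
from rig import bot
from rollers import rollers
BX=(506.0,6.0);YAW=14.26
def place_roller(rx,ry,bx,by):
    A=YAW-90
    F=frame(BX[0],BX[1],0,np.radians(YAW));p=F((bx,by,0))
    bot.move_to([rx,ry,150],q(A));bot.move_gripper(62,30)
    bot.servo_line([rx,ry,54],speed=150,until_force=10)
    bot.move_gripper(20,30)
    s=bot.read_state();print("grip",s["grip_width"],s["ee_pos"].round(1))
    bot.servo_line([rx,ry,170],speed=200)
    bot.servo_line([p[0],p[1],170],speed=250)
    hit=bot.servo_line([p[0],p[1],57],speed=120,until_force=10)
    s=bot.read_state();print("place",hit,s["ee_pos"].round(1),s["ft_force"].round(1),s["grip_width"])
    bot.move_gripper(45)
    bot.servo_line([p[0],p[1],170],speed=200)
    print(bot.read_state()["clock"])
E
python3 - <<'E'
from pick import *
place_roller(496.1,-266.7,-34,-30)
bot.servo_line([430,-10,300],speed=250)
c=snap("top",5);snap("scene",5)
for r in rollers(c):print(r)
E
```

```text
grip 35.50404457560048 [ 496.6 -267.    55. ]
place True [479.8 -31.9  59.5] [-7.4  1.8 16.9] 35.16995781290076
23.8583
([583.3, -278.0], [410, 213, 13, 14, 137], 63.61756492139875)
([569.0, -379.9], [445, 217, 15, 14, 143], 63.74861441770622)
([491.8, -394.1], [453, 243, 14, 14, 144], 64.10511089578335)
```

View pics/scene5.png

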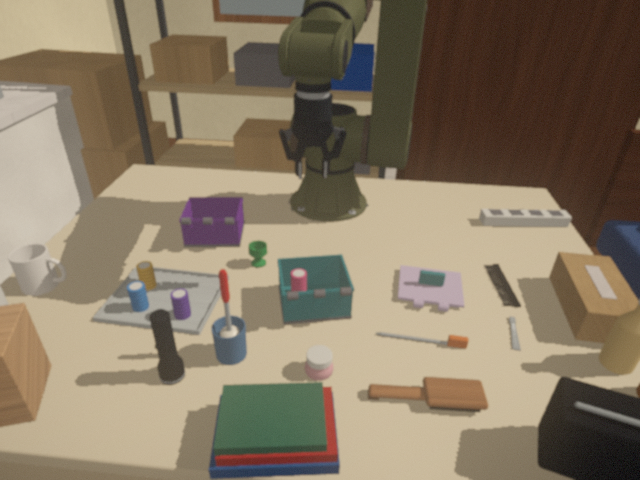

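```bash
sed -i 's/p\[1\],57\]/p[1],61]/' pick.py; python3 - <<'E'
from pick import *
place_roller(491.8,-392.1,-34,27)
bot.servo_line([430,-10,300],speed=250)
c=snap("top",6);snap("scene",6)
for r in rollers(c):print(r)
s=np.load("pics/scene6.npz");draw(s,boxpolys(506,6,np.radians(14.26)),(265,245,365,325),6,"pics/z6.png")
E
```

```text
grip 34.98579440778643 [ 492.2 -392.5   55.1]
place False [466.8  23.8  61.6] [-0.  -0.2  0.4] 35.14200463653025
32.2167
([569.4, -380.0], [446, 217, 14, 13, 141], 63.96482794553958)
```

View pics/z6.png

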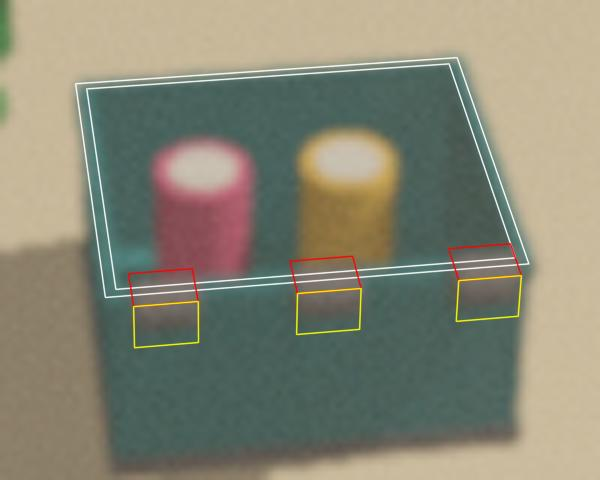

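View pics/scene6.png

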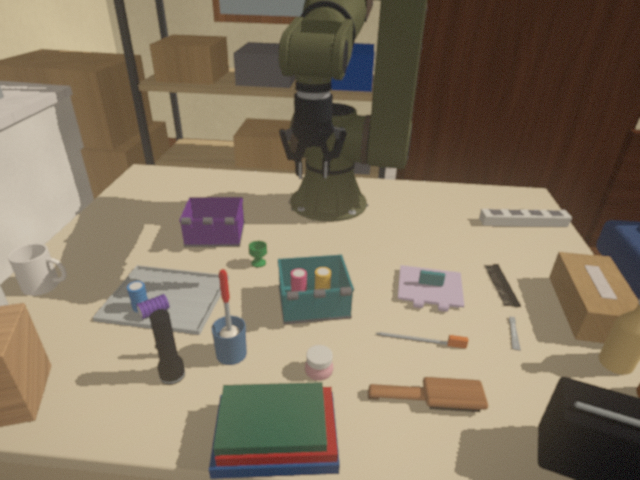

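```bash
python3 - <<'E'
from ov import *
draw(np.load("pics/top6.npz"),[],(380,190,490,290),6,"pics/z7.png")
E
```

```text
(no output)
```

View pics/z7.png

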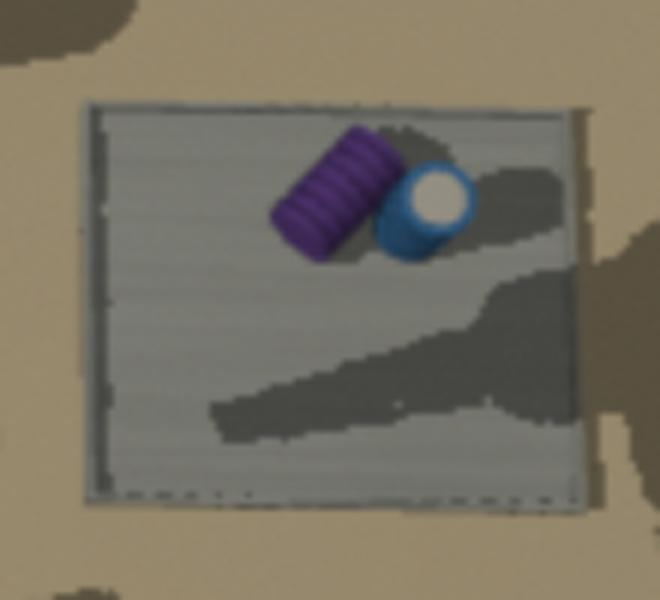

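```bash
python3 - <<'E'
from pick import *
A=YAW-90
F=frame(*BX,0,np.radians(YAW));p=F((35,-30,0))
rx,ry=569.4,-378
bot.move_to([rx,ry,150],q(A));bot.move_gripper(56,30)
print(bot.servo_line([rx,ry,62],speed=150,until_force=10))
bot.move_gripper(20,30);s=bot.read_state();print("grip",s["grip_width"],s["ee_pos"].round(1))
bot.servo_line([rx,ry,180],speed=200)
bot.servo_line([p[0],p[1],180],speed=250)
print(bot.servo_line([p[0],p[1],68],speed=120,until_force=10),bot.read_state()["ee_pos"])
bot.move_gripper(46)
bot.servo_line([p[0],p[1],180],speed=200)
bot.servo_line([430,-10,300],speed=250)
c=snap("top",7);s=snap("scene",7);print(bot.read_state()["clock"])
draw(c,[],(380,190,490,290),6,"pics/z7.png")
draw(s,boxpolys(506,6,np.radians(14.26)),(265,245,365,325),6,"pics/z6.png")
H=hsv(c);m=rng(H,(118,80,30),(145,255,255));mm=np.zeros_like(m);mm[195:285,390:485]=m[195:285,390:485]
pts=rect(c,mm,21);print(cv2.minAreaRect(pts.astype(np.float32)),cv2.boxPoints(cv2.minAreaRect(pts.astype(np.float32))).round(1).tolist())
E
```

```text
False
grip 34.95749842055711 [ 569.9 -378.4   63.5]
False [547.71263762 -14.52370605  68.74325295]
41.2167
((585.9343872070312, -343.00347900390625), (32.92511749267578, 68.96658325195312), 42.44850158691406) [[550.5, -328.70001220703125], [597.0999755859375, -379.6000061035156], [621.4000244140625, -357.29998779296875], [574.7999877929688, -306.3999938964844]]
```

View pics/z7.png

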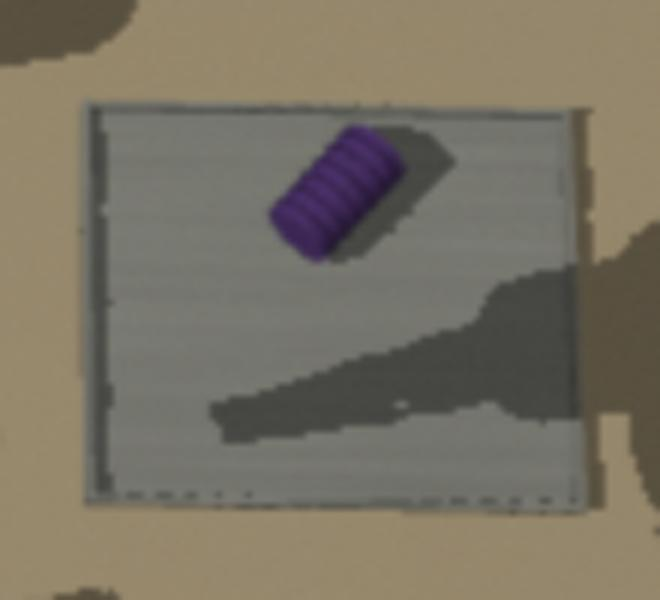

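View pics/z6.png

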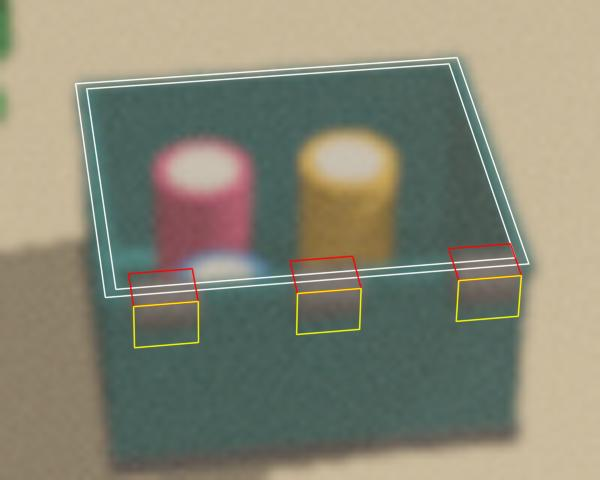

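```bash
python3 - <<'E'
from pick import *
F=frame(*BX,0,np.radians(YAW));p=F((23,32,0))
rx,ry=586,-341
bot.move_to([rx,ry,150],q(42.5));bot.move_gripper(62,30)
print(bot.servo_line([rx,ry,27],speed=120,until_force=10))
bot.move_gripper(20,30);s=bot.read_state();print("grip",s["grip_width"],s["ee_pos"].round(1))
bot.servo_line([rx,ry,180],speed=200)
bot.move_to([p[0],p[1],180],q(YAW))
print(bot.servo_line([p[0],p[1],70],speed=100,until_force=10),bot.read_state()["ee_pos"])
bot.dwell(.2)
bot.move_gripper(45)
bot.servo_line([p[0],p[1],180],speed=150)
bot.servo_line([380,120,300],speed=250)
c=snap("top",8);s=snap("scene",8);print(bot.read_state()["clock"])
draw(c,[],(275,205,365,295),6,"pics/z7.png")
draw(s,[],(265,245,365,325),6,"pics/z6.png")
E
```

```text
False
grip 35.22328769422112 [ 586.2 -341.2   27.8]
False [520.73717084  42.6871431   70.58830114]
51.225
```

View pics/z7.png

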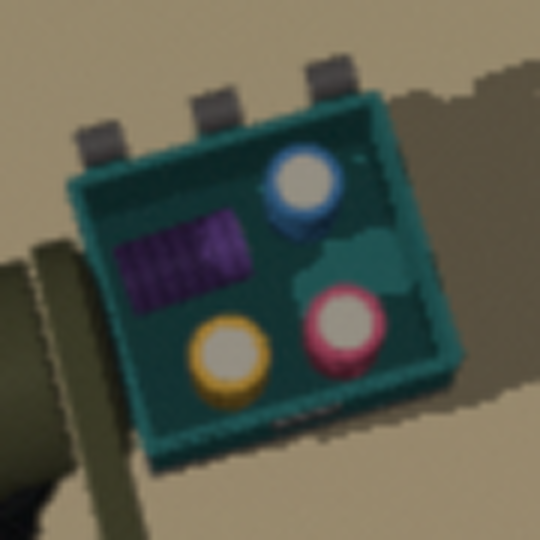

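View pics/z6.png

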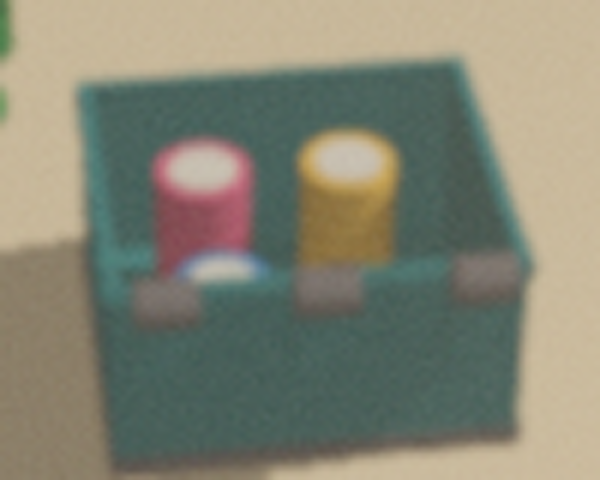

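```bash
python3 - <<'E'
from ov import *
# refine box & lid in top using consistent edge method
c=np.load("pics/top5.npz")
for n in(0,5,6,7):
    c=np.load(f"pics/top{n}.npz");H=hsv(c)
    lid=rng(H,(130,12,60),(178,90,255))|rng(H,(82,90,25),(97,255,255));m=np.zeros(lid.shape,np.uint8);m[250:320,190:265]=lid[250:320,190:265]
    m=cv2.morphologyEx(m,cv2.MORPH_CLOSE,np.ones((3,3)));mo=cv2.morphologyEx(m,cv2.MORPH_OPEN,np.ones((13,13)))
    r=cv2.minAreaRect(rect(c,mo,14).astype(np.float32));print("lid",n,r)
c=np.load("pics/top0.npz");H=hsv(c);P=cloud(c)
# knuckle centroids: grey dark pixels near predicted
for nm,src,cen,yaw,z,ys in(("box",c,(505.9,4.0),14.26,97,(-56,0,56)),("lid",c,(418.1,279),-5,20,(-28,28))):
    F=frame(*cen,0,np.radians(yaw));o=[]
    for y in ys:
        u,v=proj(c,F((80,y,z)));u0,v0=int(u)-9,int(v)-8
        pt=c["image"][v0:v0+16,u0:u0+19].astype(int)
        if nm=="box": k=(pt.max(2)-pt.min(2)<22)&(pt.max(2)<85)
        else:
            hh=H[v0:v0+16,u0:u0+19];k=rng(hh,(130,12,60),(178,90,255))
        vv,uu=np.nonzero(k);o.append(ray(c,u0+uu.mean(),v0+vv.mean(),z)[:2]);print(nm,y,k.sum(),o[-1].round(1))
    if nm=="box": d=o[2]-o[0];print(np.degrees(np.arctan2(-d[0],d[1])),np.linalg.norm(d),np.mean(o,0))
E
```

```text
lid 0 ((418.07916259765625, 278.9708251953125), (149.7082977294922, 131.51780700683594), 85.03787231445312)
lid 5 ((418.01055908203125, 278.97674560546875), (149.7082977294922, 131.6554718017578), 85.03787994384766)
lid 6 ((417.9420471191406, 278.98272705078125), (149.7082977294922, 131.79307556152344), 85.03787231445312)
lid 7 ((418.0188903808594, 278.858154296875), (149.58807373046875, 131.7413330078125), 85.26136779785156)
box -56 50 [589.4 -31.3]
box 0 44 [576.   22.6]
box 56 45 [561.8  76.4]
14.360086189033328 111.12589835461641 [575.7691228  22.5470326]
lid -28 81 [484.7 245.2]
lid 28 83 [489.7 301. ]
```

```bash
python3 - <<'E'
from pick import *
bot.move_to([418,281,160],q(-5));bot.move_gripper(40,60)
print(bot.servo_line([418,281,37],speed=120,until_force=10))
bot.move_gripper(5,70);s=bot.read_state();print("grip",s["grip_width"],s["ee_pos"].round(2),s["ft_force"].round(1))
bot.servo_line([418,281,180],speed=120)
bot.move_to([506,6.2,190],q(14.3))
bot.servo_line([506,6.2,152],speed=100);bot.dwell(.3)
c=snap("top",9);s=snap("scene",9);st=bot.read_state();print(st["clock"],st["ee_pos"],st["grip_width"],rot(st["tool_rot"]).as_matrix()[:2,0])
E
```

```text
False
grip 13.054221323094998 [418.27 281.16  37.65] [-1.3 -0.7  6. ]
57.2333 [506.07142414   6.18264446 152.22815369] 13.069931249458175 [0.96901744 0.24699203]
```

View pics/scene9.png

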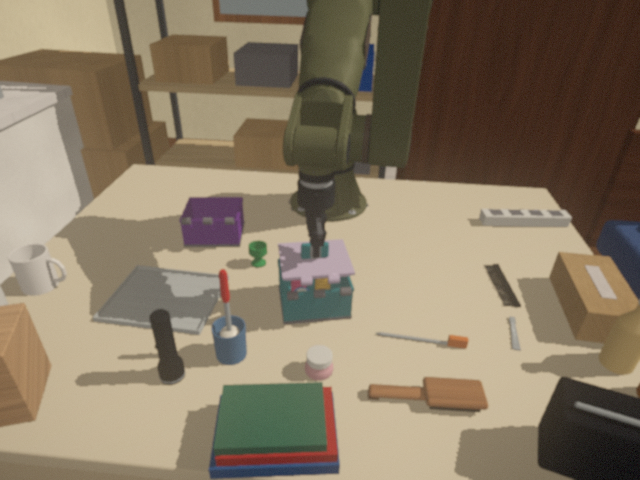

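```bash
cat >> ov.py <<'E'
def lidpolys(x,y,yaw,z0):
    F=frame(x,y,z0,yaw)
    o=[([F(p) for p in((66,75,14),(66,-75,14),(-66,-75,14),(-66,75,14))],(255,255,255)),([F(p) for p in((66,75,8),(66,-75,8),(66,-75,14),(66,75,14))],(255,255,255))]
    for yc in(-28,28):
        o.append(([F(p) for p in((87,yc-11,2),(87,yc+11,2),(87,yc+11,20),(87,yc-11,20))],(0,255,255)))
        o.append(([F(p) for p in((69,yc-11,20),(87,yc-11,20),(87,yc+11,20),(69,yc+11,20))],(0,0,255)))
    return o
E
python3 - <<'E'
from ov import *
s=np.load("pics/scene9.npz");a=np.radians(14.3)
draw(s,lidpolys(506,6.2,a,114.6)+boxpolys(506,6.2,a),(265,230,365,325),7,"pics/z9.png")
draw(s,[],(265,230,365,325),7,"pics/z9r.png")
E
```

```text
(no output)
```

View pics/z9.png

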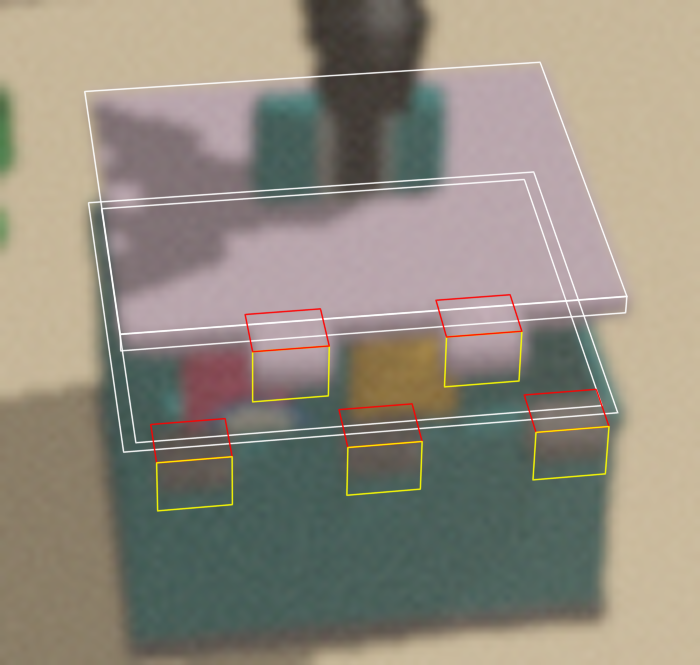

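View pics/z9r.png

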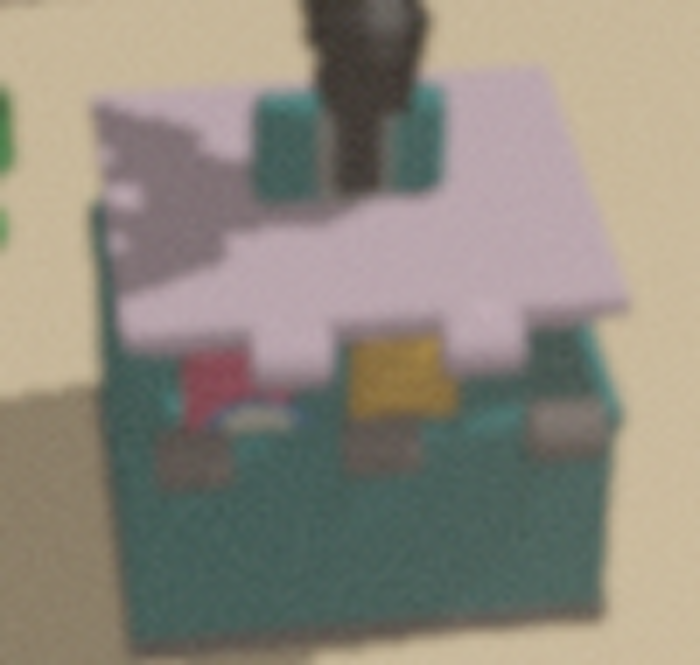

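```bash
python3 - <<'E'
from ov import *
a=np.radians(14.3)
s=np.load("pics/scene9.npz");P=cloud(s);k=7;u0,v0=265,230
X=np.array([np.cos(a),np.sin(a)]);Y=np.array([-np.sin(a),np.cos(a)])
def loc(x0,y0,x1,y1):
    q=P[int(v0+y0/k+.5):int(v0+y1/k+.5),int(u0+x0/k+.5):int(u0+x1/k+.5)].reshape(-1,3)
    d=q[:,:2]-[506,6.2];return np.stack([d@X,d@Y,q[:,2]],1)
for nm,r in dict(wallL=(145,520,330,620),wallR=(380,500,580,600),wall=(145,515,580,600),gripL=(265,120,305,180),gripR=(405,115,435,175)).items():
    L=loc(*r);L=L[~np.isnan(L).any(1)];se=L.std(0)/len(L)**.5
    # plane fit x = a+b*y+c*z
    A=np.c_[np.ones(len(L)),L[:,1],L[:,2]];w,*_=np.linalg.lstsq(A,L[:,0],rcond=None)
    print(nm,len(L),np.median(L,0).round(2),L.mean(0).round(2),se.round(2),"fit",w.round(3))
for nm,r in dict(tL=(150,300,240,320),tR=(530,150,580,290),tB=(180,95,245,120),tBR=(460,85,540,120),tM=(250,240,430,300)).items():
    L=loc(*r);L=L[~np.isnan(L).any(1)];print(nm,len(L),np.median(L,0).round(2),L.std(0).round(1))
E
```

```text
wallL 388 [ 64.37 -39.82  33.29] [ 65.34 -40.59  34.19] [0.17 0.83 0.71] fit [ 5.8801e+01 -4.2000e-02  1.4200e-01]
wallR 433 [64.45 34.56 33.89] [65.42 34.67 34.5 ] [0.16 0.89 0.67] fit [5.9983e+01 1.0000e-02 1.4800e-01]
wall 740 [64.42 -2.   33.24] [65.24 -1.2  34.05] [0.12 1.44 0.45] fit [5.9398e+01 3.0000e-03 1.7200e-01]
gripL 54 [  7.93 -18.76 149.17] [  8.14 -18.76 149.66] [0.18 0.49 0.9 ] fit [6.302 0.033 0.016]
gripR 35 [  9.1   22.43 149.48] [  8.8   22.1  149.09] [0.28 0.4  1.11] fit [0.544 0.069 0.045]
tL 39 [ 56.35 -52.85 127.4 ] [3.1 7.6 0.9]
tR 140 [ 22.41  63.26 127.36] [34.2  9.4 15.5]
tB 27 [-51.91 -34.65 127.42] [3.5 5.8 1.1]
tBR 55 [-46.21  58.41 127.3 ] [5.7 7.2 1. ]
tM 224 [ 40.85  -7.15 127.4 ] [ 9.5 15.   0.9]
```

```bash
python3 - <<'E'
from ov import *
a=np.radians(14.3)
c=np.load("pics/top9.npz")
draw(c,[p for p in boxpolys(506,4.2,a)]+lidpolys(506,4.2,a,114.6),(275,195,365,295),7,"pics/z10.png")
draw(c,[],(275,195,365,295),7,"pics/z10r.png")
s=np.load("pics/scene9.npz");P=cloud(s)
X=np.array([np.cos(a),np.sin(a)]);Y=np.array([-np.sin(a),np.cos(a)])
for n in(0,6,9):
    P=cloud(np.load(f"pics/scene{n}.npz"))
    for v in range(296,320,3):
        q=P[v:v+3,286:347].reshape(-1,3);d=q[:,:2]-[506,6.2];x=d@X;print(n,v,np.nanmedian(x).round(2),np.nanmedian(q[:,2]).round(1),np.nanpercentile(x,[20,80]).round(1))
E
```

```text
0 296 68.91 71.5 [64.3 83.7]
0 299 66.71 62.8 [63.4 73.9]
0 302 66.91 54.7 [63.9 73.3]
0 305 64.75 43.8 [63.4 72.2]
0 308 64.1 34.8 [63.2 65.3]
0 311 63.86 26.0 [62.7 65.1]
0 314 63.94 17.7 [63.1 65.2]
0 317 64.59 9.2 [63.4 66.1]
6 296 68.69 71.7 [63.8 83.8]
6 299 66.68 63.0 [63.8 73.8]
6 302 66.67 54.9 [63.7 73.4]
6 305 64.74 44.0 [63.3 72.1]
6 308 64.34 34.8 [63.  65.7]
6 311 64.14 26.2 [63.2 65.4]
6 314 64.16 17.6 [62.8 65.2]
6 317 64.71 8.5 [63.6 66. ]
9 296 69.11 71.5 [63.9 84. ]
9 299 66.74 63.0 [63.7 73.6]
9 302 66.19 54.8 [63.9 73.3]
9 305 64.79 44.0 [63.3 72.3]
9 308 64.39 35.0 [63.1 65.7]
9 311 64.17 26.5 [62.9 65.2]
9 314 63.83 17.4 [62.7 65.1]
9 317 64.65 9.2 [63.7 66.1]
```

View pics/z10.png

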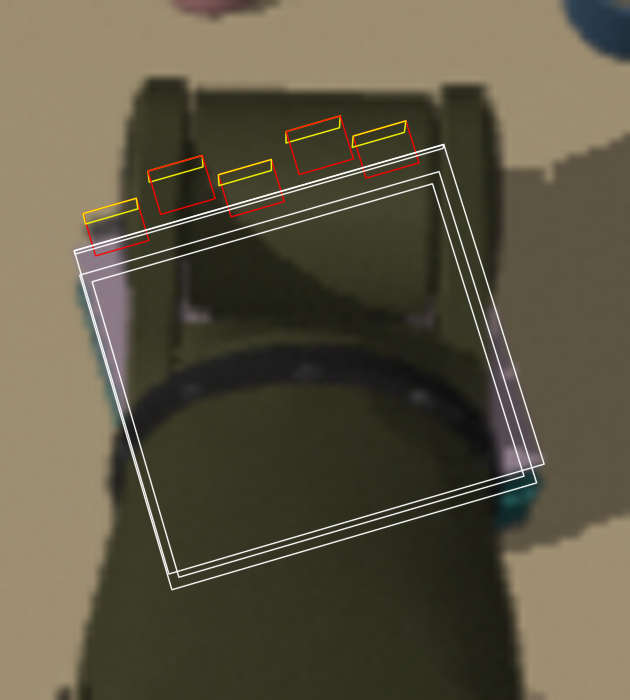

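View pics/z10r.png

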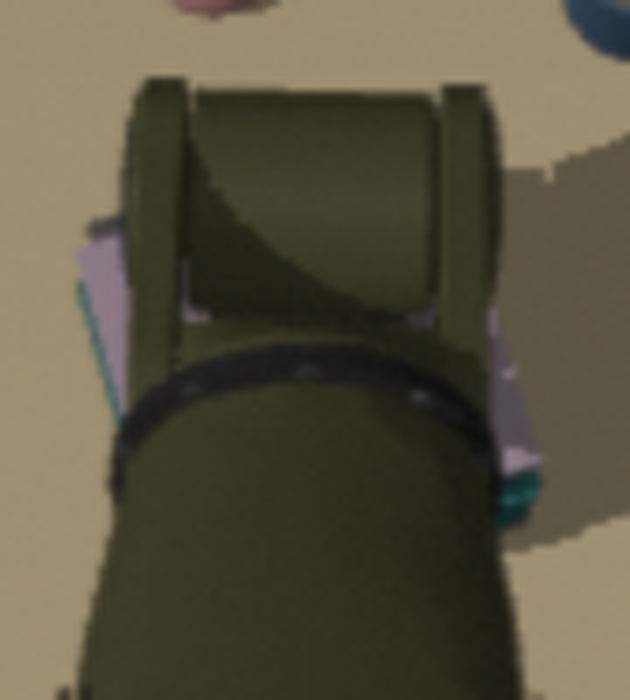

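```bash
python3 - <<'E'
from ov import *
a=np.radians(14.3)
s=np.load("pics/scene9.npz");P=cloud(s);k=7;u0,v0=265,230;im=s["image"].astype(int);H=hsv(s)
X=np.array([np.cos(a),np.sin(a)]);Y=np.array([-np.sin(a),np.cos(a)])
d=P[...,:2]-[506,6.2];lx=d@X;ly=d@Y;lz=P[...,2]
for nm,(x0,y0,x1,y1) in dict(LL=(240,330,345,395),LR=(435,310,540,378),BL=(145,420,245,495),BM=(333,410,435,482),BR=(515,390,615,466)).items():
    sl=(slice(int(v0+y0/k),int(v0+y1/k)+1),slice(int(u0+x0/k),int(u0+x1/k)+1))
    x,y,z=lx[sl],ly[sl],lz[sl]
    m=(x>70)&(x<95)
    if nm[0]=="L": m&=(z<128)&(z>112)
    else: m&=(z<100)&(z>78)
    # circle fit in x,z with r=9
    from scipy.optimize import least_squares
    r=least_squares(lambda c:np.hypot(x[m]-c[0],z[m]-c[1])-9,[78,np.median(z[m])-4],loss="soft_l1")
    print(nm,m.sum(),"xmax95",np.percentile(x[m],90).round(1),"zmax",np.percentile(z[m],90).round(1),"fit",r.x.round(2),"rms",np.sqrt((r.fun**2).mean()).round(2),"y",y[m].min().round(1),y[m].max().round(1),((y[m].min()+y[m].max())/2).round(1),np.median(y[m]).round(1))
E
```

```text
LL 40 xmax95 89.3 zmax 127.4 fit [ 79.47 125.5 ] rms 1.06 y -38.4 -17.6 -28.0 -27.8
LR 48 xmax95 89.7 zmax 127.3 fit [ 79.57 125.87] rms 1.52 y 17.5 39.7 28.6 27.1
BL 96 xmax95 85.6 zmax 95.7 fit [76.25 86.63] rms 1.25 y -66.6 -44.6 -55.6 -56.3
BM 95 xmax95 85.3 zmax 95.7 fit [76.13 86.91] rms 1.38 y -10.6 10.7 0.0 -0.3
BR 97 xmax95 85.7 zmax 96.0 fit [76.41 86.94] rms 1.71 y 44.9 67.4 56.1 55.6
```

```bash
cat > lidchk.py <<'E'
from ov import *
from scipy.optimize import least_squares
def chk(s,cx,cy,yaw,z0):
    a=np.radians(yaw);P=cloud(s)
    X=np.array([np.cos(a),np.sin(a)]);Y=np.array([-np.sin(a),np.cos(a)])
    d=P[...,:2]-[cx,cy];lx=d@X;ly=d@Y;lz=P[...,2]
    for nm,yc,zc in(("LL",-28,z0+11),("LR",28,z0+11),("BL",-56,88),("BM",0,88),("BR",56,88)):
        m=(lx>72)&(lx<96)&(abs(ly-yc)<14)&(lz>zc-11)&(lz<zc+(10 if nm[0]=="B" else 10))
        x,y,z=lx[m],ly[m],lz[m]
        r=least_squares(lambda c:np.hypot(x-c[0],z-c[1])-9,[78,zc],loss="soft_l1")
        w=(abs(r.fun)<3)
        print(nm,m.sum(),"x90",np.percentile(x[w],90).round(1),"fit",r.x.round(2),"y",np.percentile(y[w],[2,98]).mean().round(2),np.percentile(y[w],[2,98]).round(1))
E
python3 - <<'E'
from lidchk import *
chk(np.load("pics/scene9.npz"),506,6.2,14.3,114.6)
from rig import bot
bot.servo_line([503.0,5.3,150],speed=60);bot.dwell(.3)
for t in("10","10b"):
    s=snap("scene",t);chk(s,503,5.3,14.3,112.5)
snap("top",10);print(bot.read_state()["ee_pos"],bot.read_state()["clock"])
draw(s,lidpolys(503,5.3,np.radians(14.3),112.5)+boxpolys(503,5.3,np.radians(14.3)),(265,230,365,325),7,"pics/z11.png")
E
```

```text
LL 101 x90 88.8 fit [ 79.59 124.76] y -27.84 [-38.3 -17.4]
LR 104 x90 88.8 fit [ 79.47 124.67] y 28.48 [17.5 39.4]
BL 95 x90 85.6 fit [76.26 86.63] y -55.84 [-66.5 -45.2]
BM 94 x90 85.3 fit [76.14 86.93] y -0.02 [-10.4  10.3]
BR 94 x90 85.5 fit [76.33 86.95] y 56.36 [45.5 67.2]
LL 105 x90 88.8 fit [ 79.61 122.39] y -27.6 [-38.1 -17.1]
LR 103 x90 89.2 fit [ 79.74 121.99] y 28.07 [17.6 38.6]
BL 97 x90 88.6 fit [79.4  87.06] y -55.69 [-66.1 -45.2]
BM 95 x90 88.7 fit [79.46 86.75] y 0.19 [-10.4  10.8]
BR 98 x90 88.9 fit [79.42 86.79] y 56.66 [45.8 67.5]
LL 105 x90 89.3 fit [ 79.81 121.94] y -27.48 [-38. -17.]
LR 103 x90 88.9 fit [ 79.81 122.41] y 28.01 [17.6 38.4]
BL 96 x90 88.9 fit [79.51 87.11] y -55.76 [-66.1 -45.4]
BM 97 x90 88.1 fit [79.05 87.13] y 0.18 [-10.4  10.7]
BR 97 x90 88.6 fit [79.52 87.07] y 56.38 [45.7 67. ]
[503.00687125   5.33872126 150.00323629] 57.9333
```

View pics/z11.png

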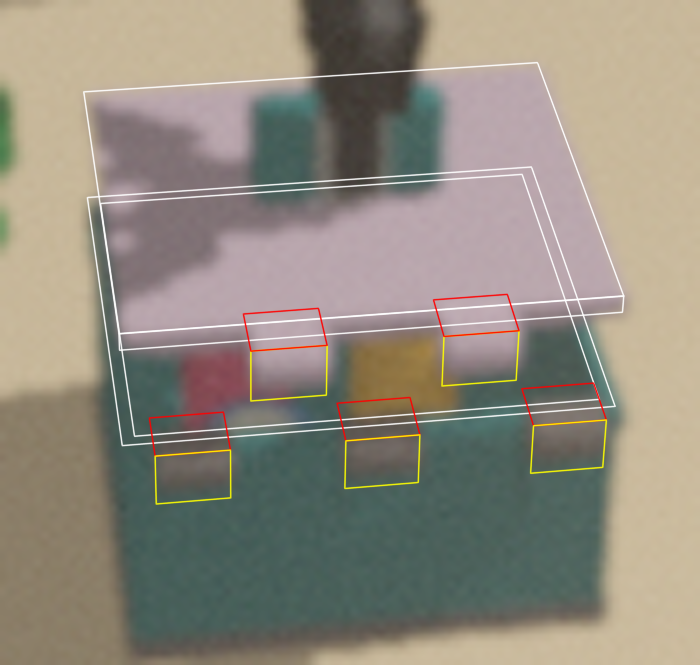

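```bash
python3 - <<'E'
from lidchk import *
from rig import bot
bot.servo_line([502.8,5.3,124],speed=80)
h=bot.servo_line([502.8,5.3,114.5],speed=20,until_force=8)
st=bot.read_state();print(h,st["ee_pos"],st["ft_force"].round(1),st["clock"])
s=snap("scene",11)
draw(s,[],(265,230,365,325),7,"pics/z12.png")
chk(s,503,5.3,14.3,st["ee_pos"][2]-37.65)
E
```

```text
True [502.73793703   5.30799015 114.69052323] [-0.2  0.4  5.1] 58.8917
LL 102 x90 88.8 fit [79.42 86.87] y -27.36 [-38.1 -16.6]
LR 97 x90 88.4 fit [79.06 86.8 ] y 28.72 [18.  39.5]
BL 96 x90 87.9 fit [79.12 87.17] y -55.68 [-66.2 -45.1]
BM 95 x90 88.6 fit [79.23 86.95] y 0.19 [-10.1  10.5]
BR 99 x90 88.2 fit [79.06 87.09] y 56.51 [45.7 67.3]
```

View pics/z12.png

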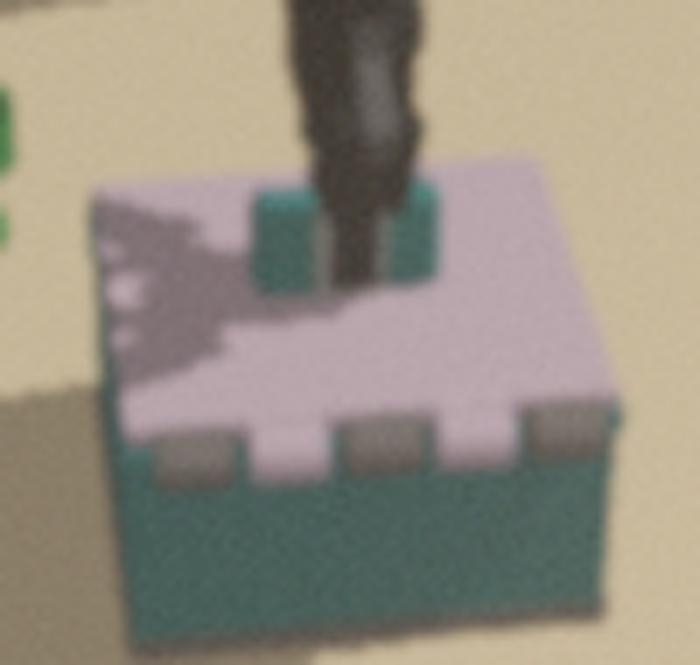

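```bash
python3 - <<'E'
from lidchk import *
from rig import bot
bot.move_gripper(32);bot.dwell(.2)
bot.servo_line([502.8,5.3,230],speed=150)
bot.move_to([420,60,320],q(14.3))
s=snap("scene",12);t=snap("top",12);print(bot.read_state()["clock"])
chk(s,503,5.3,14.3,77)
for n,c,r in(("top",t,(198,214,224,232)),("scene",s,(440,325,475,352))):
    H=hsv(c);o=rng(H,(3,140,50),(16,255,255));m=np.zeros_like(o);u0,v0,u1,v1=r;m[v0:v1,u0:u1]=o[v0:v1,u0:u1];v,u=np.nonzero(m);P=cloud(c)[m]
    print(n,m.sum(),u.min(),u.max(),v.min(),v.max(),[ray(c,u.mean(),v.mean(),z).round(1) for z in(12,18,24)],np.nanmedian(P,0).round(1))
    pts=rect(c,m,24 if n=="top" else 18);print(cv2.minAreaRect(pts.astype(np.float32)))
# rod from scene: grey pixels along; depth cloud points
    P=cloud(c);Q=(P[...,2]>1.5)&(P[...,2]<14)&(P[...,0]>580)&(P[...,0]<625)&(P[...,1]>140)&(P[...,1]<298)
    q=P[Q];print(Q.sum(),np.polyfit(q[:,1],q[:,0],1),q[:,1].min())
draw(t,[],(195,205,275,245),8,"pics/z13.png")
draw(s,[],(370,320,475,360),7,"pics/z14.png")
draw(s,[],(265,230,365,325),7,"pics/z12.png")
E
```

```text
61.0917
LL 99 x90 88.0 fit [78.95 86.82] y -27.3 [-37.9 -16.7]
LR 97 x90 88.9 fit [79.37 87.02] y 28.71 [17.9 39.5]
BL 95 x90 88.8 fit [79.22 86.94] y -55.79 [-66.3 -45.3]
BM 94 x90 88.6 fit [79.45 87.12] y 0.17 [-10.3  10.7]
BR 97 x90 88.5 fit [79.25 87.06] y 56.75 [45.8 67.7]
top 72 204 217 221 226 [array([608., 316.,  12.]), array([606.5, 315. ,  18. ]), array([605. , 313.9,  24. ])] [604.7 312.8  23.2]
((604.0679931640625, 314.5941467285156), (38.37332534790039, 15.000707626342773), 87.823486328125)
405 [1.89508707e-02 5.97774177e+02] 142.20254091917417
scene 153 449 466 336 346 [array([607.8, 319.4,  12. ]), array([614.2, 317.3,  18. ]), array([620.6, 315.2,  24. ])] [614.  317.5  18.9]
((614.10888671875, 317.0018615722656), (33.740013122558594, 28.589555740356445), 80.2313232421875)
261 [8.58215306e-02 5.83732162e+02] 149.43529571527102
```

View pics/z13.png

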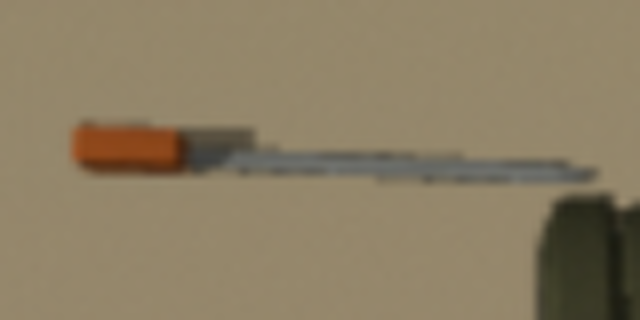

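View pics/z14.png

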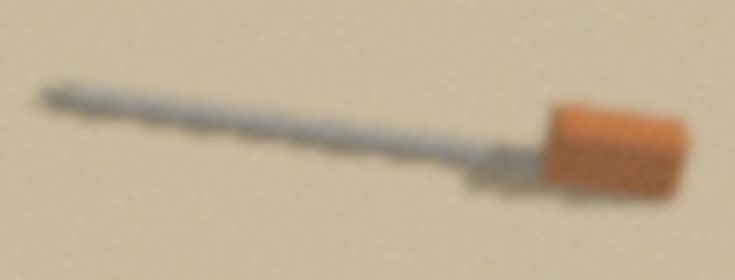

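View pics/z12.png

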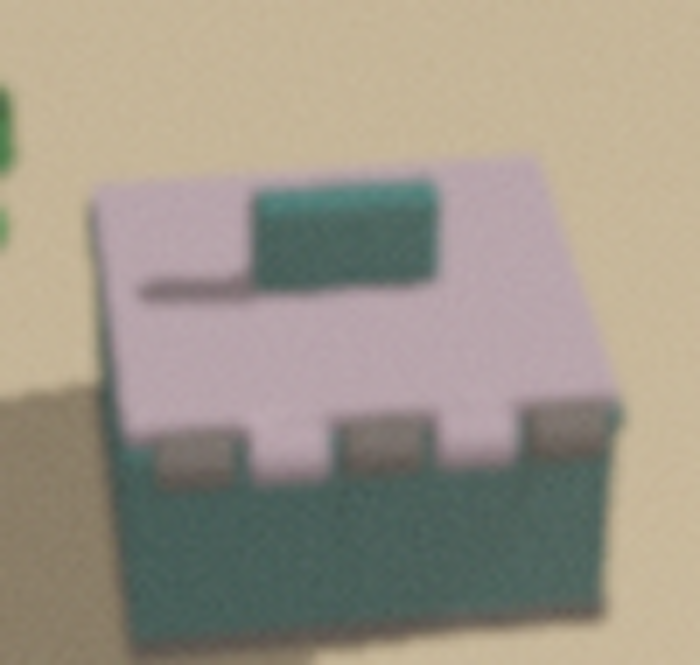

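```bash
python3 - <<'E'
from lidchk import *
from rig import bot
bot.move_to([606,322.5,140],q(-4.5));bot.move_gripper(40,60)
print(bot.servo_line([606,322.5,22],speed=100,until_force=8))
bot.move_gripper(5,80);st=bot.read_state();print(st["grip_width"],st["ee_pos"].round(2),st["ft_force"].round(1))
bot.servo_line([606,322.5,170],speed=120)
a=np.radians(14.3);X=np.array([np.cos(a),np.sin(a)]);Y=np.array([-np.sin(a),np.cos(a)])
hp=np.array([502.75,5.3])+78*X
p=hp+Y*(90+176);z=88+st["ee_pos"][2]-4
bot.move_to([*p,170],q(14.3));bot.servo_line([*p,z],speed=100);bot.dwell(.3)
s=snap("scene",13);t=snap("top",13);st=bot.read_state();print(z,st["ee_pos"],st["clock"],st["grip_width"])
draw(s,[],(290,230,470,325),4.4,"pics/z15.png")
draw(t,[],(210,180,360,290),5,"pics/z16.png")
E
```

```text
False
12.270721336845797 [606.36 322.64  22.76] [ 0.2 -1.2  4.9]
106.76465034203541 [512.6900207  282.36256738 106.9866336 ] 67.4667 12.358660357039183
```

View pics/z15.png

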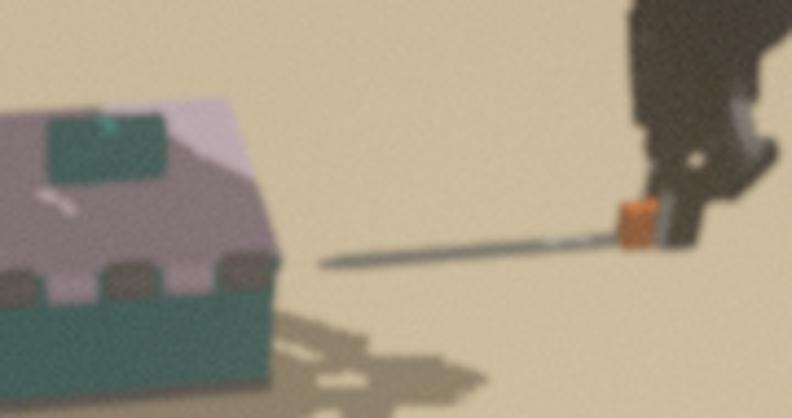

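View pics/z16.png

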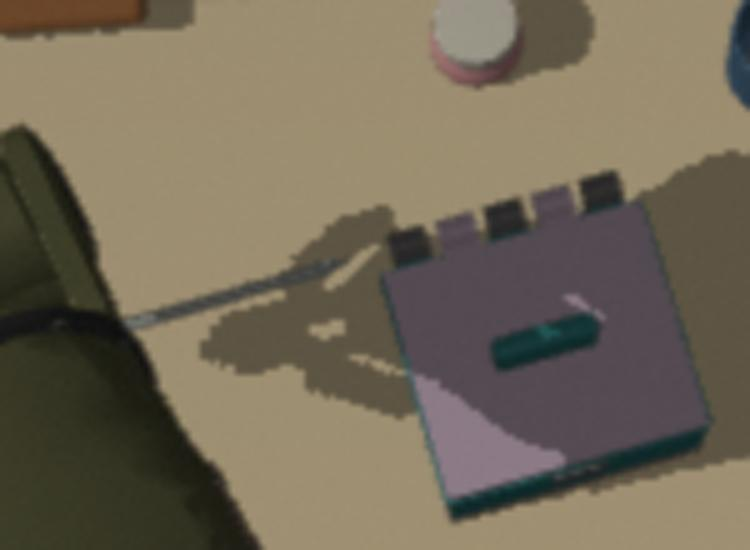

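```bash
cat > rod.py <<'E'
from lidchk import *
def rodfit(s,hp,yaw,y0,y1):
    a=np.radians(yaw);P=cloud(s);X=np.array([np.cos(a),np.sin(a)]);Y=np.array([-np.sin(a),np.cos(a)])
    d=P[...,:2]-hp;lx=d@X;ly=d@Y;lz=P[...,2]
    m=(abs(lx)<16)&(ly>y0)&(ly<y1)&(lz>72)&(lz<104)
    x,y,z=lx[m],ly[m],lz[m]
    f=lambda p:np.hypot(x-p[0]-p[2]*(y-y0),z-p[1]-p[3]*(y-y0))-4
    r=least_squares(f,[0,87,0,0],loss="soft_l1",f_scale=.7)
    print("rod",m.sum(),"tip xz",r.x[:2].round(2),"slopes",r.x[2:].round(4),"end xz",(r.x[:2]+r.x[2:]*(y1-y0)).round(2),"rms",np.median(abs(r.fun)).round(2),"ymin",np.sort(y)[:3].round(1))
    for yc in(-56,-28,0,28,56):
        m=(abs(ly-yc)<9)&(lx>-6)&(lx<16)&(lz>77)&(lz<100);xx,zz=lx[m],lz[m]
        q_=least_squares(lambda c:np.hypot(xx-c[0],zz-c[1])-9,[0,88],loss="soft_l1",f_scale=.7);print(yc,m.sum(),q_.x.round(2))
E
python3 - <<'E'
from rod import *
a=np.radians(14.3);hp=np.array([502.75,5.3])+78*np.array([np.cos(a),np.sin(a)])
s=np.load("pics/scene13.npz")
rodfit(s,hp,14.3,104,225)
rodfit(np.load("pics/scene12.npz"),hp,14.3,104,225)
# image line test
g=s["image"].astype(float)
for n,yr in(("scene13",(104,225)),("top13",(104,185))):
    c=np.load(f"pics/{n}.npz");g=c["image"].astype(float)
    for yy in np.linspace(*yr,8):
        Y=np.array([-np.sin(a),np.cos(a)]);pt=hp+Y*yy
        u,v=proj(c,[*pt,88]);ui=int(round(u));col=g[int(v)-9:int(v)+10,ui];w=np.abs(col-np.median(col,0)).sum(1);w=np.where(w>35,w,0)
        vv=int(v)-9+(np.arange(19)*w).sum()/max(w.sum(),1)
        upred=proj(c,[*(pt+Y*(1)),88]);sl=(upred[1]-v)/(upred[0]-u)
        print(n,yy.round(),"dv",(vv-(v+sl*(ui-u))).round(2))
E
```

```text
rod 207 tip xz [ 2.74 87.89] slopes [-0.0077 -0.004 ] end xz [ 1.81 87.4 ] rms 0.78 ymin [104.3 104.8 104.9]
-56 76 [ 1.66 87.16]
-28 72 [ 1.22 87.25]
0 72 [ 1.19 86.43]
28 72 [ 1.62 86.91]
56 69 [ 1.32 86.91]
rod 0 tip xz [ 0. 87.] slopes [0. 0.] end xz [ 0. 87.] rms nan ymin []
-56 77 [ 1.51 86.95]
-28 74 [ 1.04 86.74]
0 75 [ 1.96 87.12]
28 74 [ 1.6  86.94]
56 70 [ 1.66 87.13]
scene13 104.0 dv 0.44
scene13 121.0 dv 0.5
scene13 139.0 dv 0.55
scene13 156.0 dv 0.4
scene13 173.0 dv 0.44
scene13 190.0 dv 0.45
scene13 208.0 dv 0.73
scene13 225.0 dv 0.74
top13 104.0 dv -5.84
top13 116.0 dv -6.74
top13 127.0 dv 0.98
top13 139.0 dv 3.62
top13 150.0 dv 2.13
top13 162.0 dv 0.25
top13 173.0 dv 2.48
top13 185.0 dv -0.15
  return _methods._mean(a, axis=axis, dtype=dtype,
  ret = ret.dtype.type(ret / rcount)
```

```bash
python3 - <<'E'
from rod import *
from rig import bot
a=np.radians(14.3);X=np.array([np.cos(a),np.sin(a)]);Y=np.array([-np.sin(a),np.cos(a)]);hp=np.array([502.75,5.3])+78*X
z=106.76
for yt in(225,200,175,150,125):
    h=bot.servo_line([*(hp+Y*yt),z],speed=40,until_force=7)
    st=bot.read_state();d=st["ee_pos"][:2]-hp;print(yt,h,"loc",(d@X).round(2),(d@Y).round(2),st["ee_pos"][2].round(2),"f",(st["ft_force"][:2]@X).round(1),(st["ft_force"][:2]@Y).round(1),st["ft_force"][2].round(1),st["clock"],st["grip_width"].round(2))
    if h: break
s=snap("scene",14);draw(s,[],(265,225,445,325),4.4,"pics/z15.png")
E
```

```text
Traceback (most recent call last):
AttributeError: 'float' object has no attribute 'round'
```

```bash
cat > ins.py <<'E'
from rod import *
from rig import bot
a=np.radians(14.3);X=np.array([np.cos(a),np.sin(a)]);Y=np.array([-np.sin(a),np.cos(a)]);hp=np.array([502.75,5.3])+78*X
def go(yt,dx=0,z=106.76,f=7,sp=40):
    h=bot.servo_line([*(hp+Y*yt+X*dx),z],speed=sp,until_force=f)
    st=bot.read_state();d=st["ee_pos"][:2]-hp;F=st["ft_force"]
    print(yt,h,"loc %.2f %.2f %.2f"%(d@X,d@Y,st["ee_pos"][2]),"f %.1f %.1f %.1f"%(F[:2]@X,F[:2]@Y,F[2]),"t %.1f w %.2f"%(st["clock"],st["grip_width"]))
    return h
E
python3 - <<'E'
from ins import *
for yt in(225,200,175,150,125):
    if go(yt): break
s=snap("scene",14);draw(s,[],(265,225,445,325),4.4,"pics/z15.png")
E
```

```text
225 False loc -0.01 225.14 106.75 f -0.1 -0.6 -0.8 t 68.9 w 12.40
200 False loc 0.00 200.01 106.76 f -0.1 -0.6 -0.9 t 69.7 w 11.90
175 False loc -0.00 175.04 106.76 f -0.3 -0.4 -1.6 t 70.4 w 12.14
150 False loc -0.00 150.02 106.77 f -0.3 -0.5 0.3 t 71.2 w 12.46
125 False loc -0.01 125.06 106.77 f -0.2 -0.2 -0.5 t 72.0 w 12.01
```

View pics/z15.png

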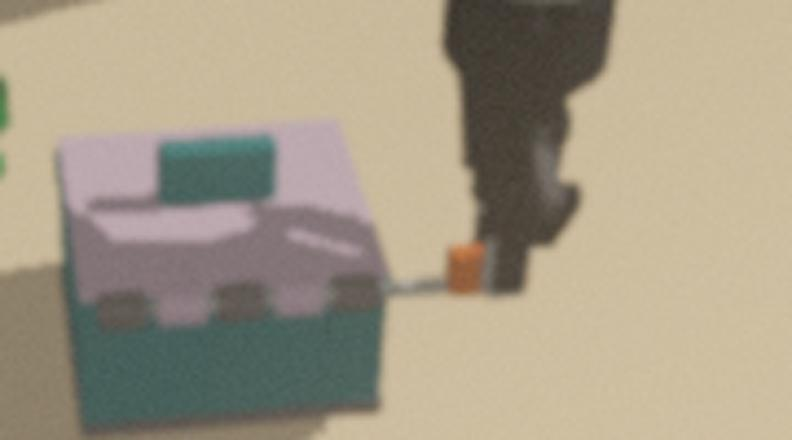

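```bash
python3 - <<'E'
from ins import *
if not go(106): go(88,f=8,sp=20)
s=snap("scene",15);draw(s,[],(265,225,445,325),4.4,"pics/z15.png")
E
```

```text
106 False loc -0.02 105.89 106.73 f -0.0 -0.4 -0.3 t 72.7 w 12.26
88 True loc -0.09 92.21 106.53 f -0.0 3.5 1.0 t 73.4 w 12.00
```

View pics/z15.png

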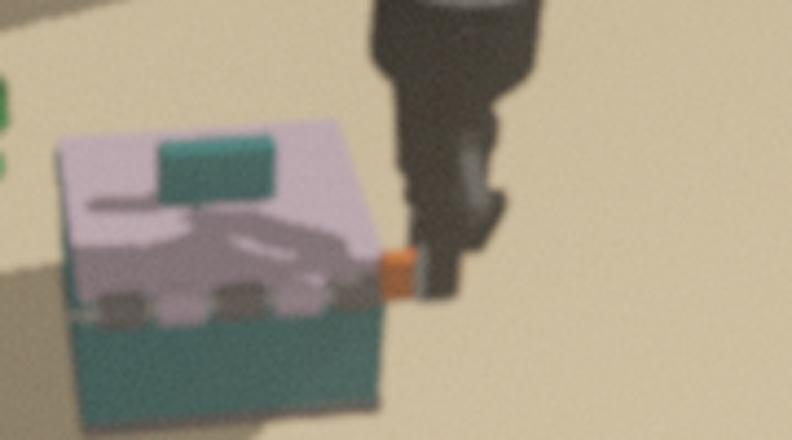

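```bash
python3 - <<'E'
from ins import *
bot.move_gripper(34);bot.dwell(.3)
st=bot.read_state();p=st["ee_pos"]
bot.servo_line([p[0],p[1],190],speed=80)
bot.move_to([400,200,330],q(14.3));bot.dwell(.5)
s=snap("scene",16);t=snap("top",16);print(bot.read_state()["clock"])
draw(s,[],(265,225,445,325),4.4,"pics/z15.png");draw(t,[],(270,190,370,290),6,"pics/z16.png")
chk(s,503,5.3,14.3,77)
def inv(c,n):
    P=cloud(c);Z=P[...,2]
    return P
E
```

```text
76.75
LL 106 x90 89.0 fit [79.01 86.18] y -27.34 [-38.  -16.7]
LR 100 x90 88.8 fit [79.09 87.04] y 28.58 [17.7 39.4]
BL 106 x90 88.3 fit [78.73 86.87] y -55.6 [-66.3 -44.9]
BM 105 x90 88.7 fit [79.27 86.64] y 0.55 [-10.4  11.5]
BR 106 x90 89.0 fit [79.19 86.65] y 57.31 [45.7 68.9]
```

View pics/z15.png

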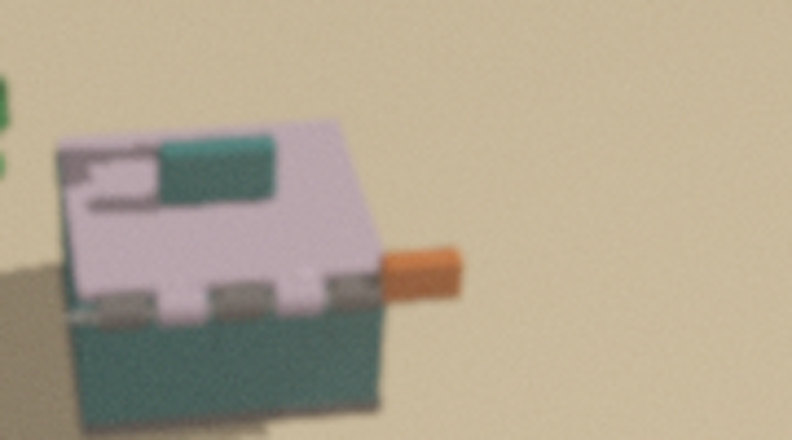

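View pics/z16.png

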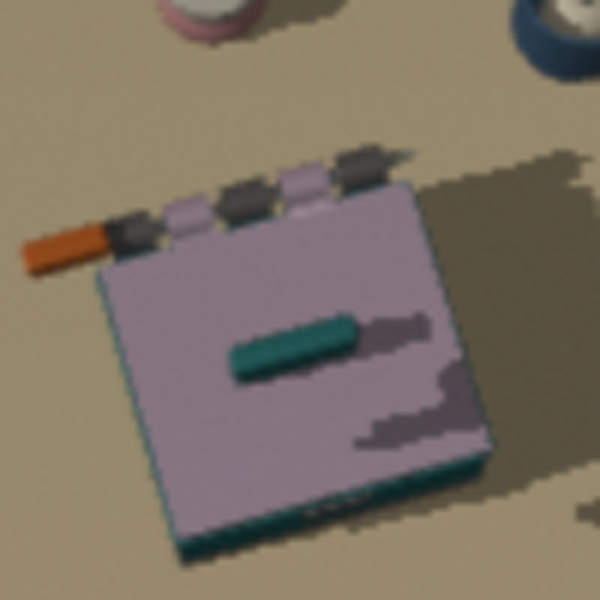

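View pics/scene16.png

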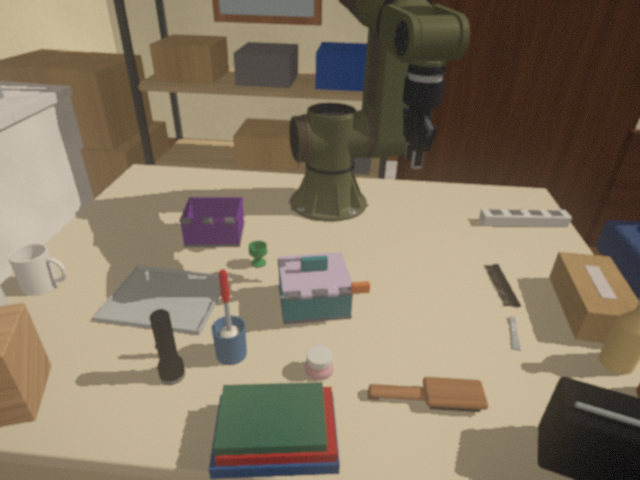

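```bash
python3 - <<'E'
from rig import bot
import cv2,numpy as np
a=cv2.imread("pics/top0.png").astype(int);b=cv2.imread("pics/top16.png").astype(int)
print({k:int(np.abs(a[v0:v1,u0:u1]-b[v0:v1,u0:u1]).max()) for k,(u0,v0,u1,v1) in dict(torch=(388,145,412,180),hairbrush=(200,163,275,190),tweezers=(160,225,176,262),egg=(367,290,388,308),jar=(295,176,316,197)).items()})
bot.finish_job()
E
```

```text
{'torch': 11, 'hairbrush': 8, 'tweezers': 20, 'egg': 7, 'jar': 7}
the job is handed in; nothing more can be done
```

I did every step in order and handed the job in at about 77 s of the 208 s. No verdict comes back, so the results below are my own last checks.

- **Brush:** I made three strokes, each taking the tip to about 8 mm above the box floor and back up past half-way. The brush is back upright in the blue pot.
- **Rollers:** All four were there and all four went into the box. The purple one was knocked over partway through, so it lies flat while the other three stand. The first roller (pink) met about 17 N a few mm above the floor, probably the gripper brushing the rim. I released it there and it stands fine.
- **Lid:** My first box position was about 3 mm off along x. I caught this by comparing the lid and box knuckles in the scene view before lowering. The lid then seated at the expected height, and the two sets of knuckles agree to about 1 mm.
- **Pin:** It slid in from the +y end with almost no force until the tab met the end knuckle. The last pictures show the tab against that knuckle and the tip sticking out of the far one. From the arm's position the tip stands about 16 mm out; in the top picture, only about 10 mm, against the 8 mm needed.
- **Bystanders:** The torch, hairbrush, tweezers, egg cup and jar look unchanged between the first and last top pictures. I checked the comb only by eye in the scene view, where it hasn't moved. The arm was clear of everything at hand-in.

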